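# Stack the sink-side caddies and leave the trivet to dry

### The arm

A 6-joint arm with a two-finger parallel gripper is mounted at the origin on the work surface. World frame = base frame: x ahead of the robot, y to its left, z up, the work surface at z = 0. Lengths are in m, angles in degrees, forces in N, time in s.
With the tool pointing down it reaches from about 0.4 to 0.825 m from the base axis. Payload 7 kg.
Tool frame: the origin (TCP) lies between the finger pads; the fingertips stand 19 mm ahead of it and the grasp point (between the pads) is the TCP; z points along the fingers, y is the line along which they close (so a half turn about z gives the same grasp; the last joint's range is limited). The gripper opens to 88 mm and grips with 3 to 60 N. Pads are 19 mm wide; open, the fingers measure 130 mm over their backs; the gripper's body (78 mm by 193 mm) begins 47 mm behind the grasp point.
Start: joints at [85.205, 20.546, 0.682, 0, -70.136, -16.507], TCP at [0.245, 0.629, 0.246] pointing down, gripper open.
Joint ranges: [-176.03, 176.03], [-82.01, 121.73], [-58.28, 71.71], [-173.87, 95.51], [-174.79, -0.11], [-173.66, 173.66]. Speed limits (degrees/s): [136.94, 136.94, 172.46, 180, 180, 180].

### API

Orientations are given as [roll, pitch, yaw] about the fixed x, y, z axes, in that order (R = Rz(yaw) Ry(pitch) Rx(roll)).
In Python, from plant import get_obs, snapshot, close_job, spot_in, spot_point gives the robot as it stands.
- The arm moves only by the tool play_rows, never from a script. Its argument "plan" is a list of rows, each a list of 6 numbers: the shift along the tool's x, y, z in cm, then the turn, a rotation vector about the tool's x, y, z in degrees. A call has 1 to 20 rows; each row shifts and turns the commanded pose from where the row before left it, along the tool's axes as they then stand; what a row does not reach is not made up. A row lasts 1/12 s, in which the tool goes at most 41.7 mm and 7.16 degrees, less where a joint would pass 70% of its speed; a pose out of reach is approached as far as the arm can. A call is refused whole if a number of a shift passes 4.17 or a number of a turn 7.16, either way. A call with a gripper value outside its range is refused whole. "grip" is the finger opening in cm, from 0 to 8.76, set as the call begins (left out, the last holds). The fingers move at their own pace and stop on an object; the grip force is fixed at half the most. Time passes only in rows, so rows that do not move let the fingers close. It gives the time, the measured TCP pose, the force, the opening and the grip force at its end, in the units of the state.
- get_obs(): the state, without advancing time (a new reading comes with each control period).
- snapshot(name): name is "scene" or "top" or "wrist"; returns a dict with "frame" (400x640x3 uint8, red, green, blue), "fx", "fy", "cx", "cy" (pixels), "position" and "attitude" of the camera in the world. Camera axes: x right, y down, z forward; pixel columns grow to the right and rows downward; lengths in m; the calibration is good to about 2 mm. A picture is of the moment at which its call begins. There is no depth.
- close_job(): hands the job in; it is judged then, once.
Trained networks look in the newest picture that a camera, given by its name, has taken for a name from the list of things; names that differ only in an ending like _2 or _b are one class to them, and where a whole thing is asked for, a point or a joint stands for the part that bears it (a point fixed in the world has none). Each returns a list of dicts, best first, with "score" (0 to 1); they miss things now and then, are a little off and sometimes report something else, mostly with a low value. They report only what shows in the picture. A call takes as long as a camera call. They do not tell look-alikes from the thing itself.
- spot_in(camera, thing): "position" ([x, y, z] in m, in world coordinates, good to about 4 mm: the middle of the surface that is visible of it).
- spot_point(camera, thing): "position" ([x, y, z] in m, in world coordinates, good to about 4 mm: a listed point, or the origin of a listed thing).
The state is a dict: "clock": time; "joint_pos": joint angles; "qvel": joint speeds; "tau": joint torques, N m; "tool_pos": TCP position; "orientation": TCP orientation; "force": force on the tool from outside, world axes, zero at the start; "moment": the same for the moment, N m; "opening": finger opening in m; "gripper_force": force on a finger pad.
Only numpy, scipy, OpenCV 4.12 (cv2) and the standard library are available. Lean on these libraries where they do the work, as an engineer would, in place of code of your own. Each camera call takes 0.05 s, during which the arm holds its last target. There are 200 camera calls.

### The job

Put every amber jar into the grey caddy that stands in the orange drip tray, then stack all the other grey caddies squarely on it in one tower, each turned end for end from the one below so that it stands on the rim and does not nest. Put every pot brush into the top caddy. Balance the beech trivet by its middle, level, on top of the upturned bowl to dry. Leave the kettle, the tumbler and the long bottle brush alone, and the bottom caddy in its tray.

Things in the scene. Friction and masses are not known exactly. Their poses are not given: they have to be found in the camera images.
- tray: orange plastic drip tray, 220 by 110 by 12 mm, fixed; its inner floor is 4 mm up; origin centre of underside
- base: bottom caddy, loose in the tray, 0.25 kg: grey stack-and-nest trough 180 (own x) by 68 (y) by 80 mm high; origin centre of underside, thumb tab on the +x end. All caddies are alike: flat rim 4.5 mm wide; below 30 mm a narrower tub, 164 by 53 outside, its bottom edges bevelled 5 mm; room inside 160 by 49 mm up to 48 mm high, 171 by 59 above; floor 3 mm thick
- base_tab (a point): middle of the bottom caddy's thumb tab (14 mm long, 32 wide), 97 mm from its centre towards its own +x, at rim height
- tote1: grey caddy, the same shape as the bottom one (see base), 0.16 kg, on the worktop at the start; origin centre of underside, +x towards its tab. May be absent. Feet of every caddy: two under the step of each long side, 14 mm long, at x = +62 and -36 mm, undersides 10 mm above the caddy's underside; rim notches, 22 mm long, 32 deep, at the same x
- tote1_tab (a point): middle of the thumb tab of tote1, 97 mm from its centre towards its own +x, at rim height
- tote2: grey caddy, the same shape as the bottom one (see base), 0.16 kg, on the worktop at the start; origin centre of underside, +x towards its tab. May be absent. Tabs at the same end: feet drop into the notches and it nests, 50 mm above the lower one (or on its contents). Turned end for end: feet stand on the rim, 70 mm above, tub 10 mm inside with 3 mm play
- tote2_tab (a point): middle of the thumb tab of tote2, 97 mm from its centre towards its own +x, at rim height
- tote3: grey caddy, the same shape as the bottom one (see base), 0.16 kg, on the worktop at the start; origin centre of underside, +x towards its tab. May be absent. Sides are plain and upright from 48 to 80 mm up, unbroken from x = -25 to +51 mm, for gripping across the 68 mm
- tote3_tab (a point): middle of the thumb tab of tote3, 97 mm from its centre towards its own +x, at rim height
- jar1_mid (a point): centre of a plain amber glass jar with a steel cap: cylinder 36 mm across, 60 mm tall, 0.11 kg, standing on the worktop at the start; z along its axis. May be absent
- jar2_mid (a point): centre of a plain amber glass jar with a steel cap: cylinder 36 mm across, 60 mm tall, 0.11 kg, standing on the worktop at the start; z along its axis. May be absent
- scrub1_mid (a point): middle of a palm pot brush, 30 mm above its underside: white nylon puck and beech plate 40 mm across, 34 mm high, with a beech knob 28 mm across on top, 62 mm tall in all, 0.07 kg; stands knob up at the start; z along its axis. May be absent
- scrub2_mid (a point): middle of a palm pot brush, 30 mm above its underside: white nylon puck and beech plate 40 mm across, 34 mm high, with a beech knob 28 mm across on top, 62 mm tall in all, 0.07 kg; stands knob up at the start; z along its axis. May be absent
- bowl: white ceramic bowl, upside down, fixed: 140 mm across, 62 mm high, origin centre of its underside; its top is a smooth dome of 85 mm radius
- bowl_top (a point): highest point of the upturned bowl's dome
- trivet: flat beech trivet bar, 150 (own x) by 60 (own y) by 16 mm, 0.11 kg, lying flat on the worktop; origin centre of its underside
- kettle: matte black kettle, 170 mm across, 185 high; leave alone
- tumbler: glass tumbler, 72 mm across, 100 high; leave alone
- brush: white nylon bottle brush, 240 mm long, lying; leave alone
Not all that is in view belongs to the job. What is shaped like the tote3 but red is not meant.

How it is judged (in metres and radians):
On the way, in this order (a step that is already met when the one before it is completed fails the run):
1. every jar is in the bottom caddy (x of jar1_mid in the frame of base between -0.08 and 0.08 m and y of jar1_mid in the frame of base between -0.028 and 0.028 m and z of jar1_mid in the frame of base between 0.015 and 0.045 m and x of jar2_mid in the frame of base between -0.08 and 0.08 m and y of jar2_mid in the frame of base between -0.028 and 0.028 m and z of jar2_mid in the frame of base between 0.015 and 0.045 m), for 0.2 s.
2. every other caddy stands stacked, not nested, in the tower on the bottom caddy (((x of tote1 in the frame of base between -0.008 and 0.008 m and y of tote1 in the frame of base between -0.008 and 0.008 m and z of tote1 in the frame of base between 0.066 and 0.074 m and angle between tote1's own z axis and vertical below 0.06 rad and x of tote1_tab in the frame of base below -0.05 m) or (x of tote1 in the frame of base between -0.008 and 0.008 m and y of tote1 in the frame of base between -0.008 and 0.008 m and z of tote1 in the frame of base between 0.136 and 0.144 m and angle between tote1's own z axis and vertical below 0.06 rad and x of tote1_tab in the frame of base above 0.05 m) or (x of tote1 in the frame of base between -0.008 and 0.008 m and y of tote1 in the frame of base between -0.008 and 0.008 m and z of tote1 in the frame of base between 0.206 and 0.214 m and angle between tote1's own z axis and vertical below 0.06 rad and x of tote1_tab in the frame of base below -0.05 m)) and ((x of tote2 in the frame of base between -0.008 and 0.008 m and y of tote2 in the frame of base between -0.008 and 0.008 m and z of tote2 in the frame of base between 0.066 and 0.074 m and angle between tote2's own z axis and vertical below 0.06 rad and x of tote2_tab in the frame of base below -0.05 m) or (x of tote2 in the frame of base between -0.008 and 0.008 m and y of tote2 in the frame of base between -0.008 and 0.008 m and z of tote2 in the frame of base between 0.136 and 0.144 m and angle between tote2's own z axis and vertical below 0.06 rad and x of tote2_tab in the frame of base above 0.05 m) or (x of tote2 in the frame of base between -0.008 and 0.008 m and y of tote2 in the frame of base between -0.008 and 0.008 m and z of tote2 in the frame of base between 0.206 and 0.214 m and angle between tote2's own z axis and vertical below 0.06 rad and x of tote2_tab in the frame of base below -0.05 m)) and ((x of tote3 in the frame of base between -0.008 and 0.008 m and y of tote3 in the frame of base between -0.008 and 0.008 m and z of tote3 in the frame of base between 0.066 and 0.074 m and angle between tote3's own z axis and vertical below 0.06 rad and x of tote3_tab in the frame of base below -0.05 m) or (x of tote3 in the frame of base between -0.008 and 0.008 m and y of tote3 in the frame of base between -0.008 and 0.008 m and z of tote3 in the frame of base between 0.136 and 0.144 m and angle between tote3's own z axis and vertical below 0.06 rad and x of tote3_tab in the frame of base above 0.05 m) or (x of tote3 in the frame of base between -0.008 and 0.008 m and y of tote3 in the frame of base between -0.008 and 0.008 m and z of tote3 in the frame of base between 0.206 and 0.214 m and angle between tote3's own z axis and vertical below 0.06 rad and x of tote3_tab in the frame of base below -0.05 m))), for 0.2 s.
At the end, for the whole second after the job is handed in: Jars in the bottom caddy, pot brushes in the top one; every other caddy on it within 8 mm, 70 mm a level (4 mm either way), tab opposite the one below; bottom caddy in its tray; trivet's middle within 20 mm of the dome's top, tilt under 0.2 rad; all still (all of step 1 and all of step 2 and x of scrub1_mid in the frame of base between -0.085 and 0.085 m and y of scrub1_mid in the frame of base between -0.03 and 0.03 m and z of each of scrub1_mid, scrub2_mid in the frame of tote1 above 0.005 m and z of each of scrub1_mid, scrub2_mid in the frame of tote2 above 0.005 m and z of each of scrub1_mid, scrub2_mid in the frame of tote3 above 0.005 m and (z of scrub1_mid in the frame of tote1 below 0.05 m or z of scrub1_mid in the frame of tote2 below 0.05 m or z of scrub1_mid in the frame of tote3 below 0.05 m) and x of scrub2_mid in the frame of base between -0.085 and 0.085 m and y of scrub2_mid in the frame of base between -0.03 and 0.03 m and (z of scrub2_mid in the frame of tote1 below 0.05 m or z of scrub2_mid in the frame of tote2 below 0.05 m or z of scrub2_mid in the frame of tote3 below 0.05 m) and x of base in the frame of tray between -0.03 and 0.03 m and y of base in the frame of tray between -0.03 and 0.03 m and angle between base's own z axis and vertical below 0.05 rad and horizontal distance between trivet and bowl_top below 0.02 m and angle between trivet's own z axis and vertical below 0.2 rad and z of trivet in the frame of bowl_top between -0.008 and 0.008 m and linear speed of each of tote1, tote2, tote3, scrub1, scrub2, trivet, base below 0.03 m/s and contact force between each of tote1, tote2, tote3, scrub1, scrub2, trivet and the fingers below 0.1 N); the robot touches nothing.
It fails at once if kettle pushed more than 20 mm (distance of kettle from where it was at the start of the episode above 0.02 m).
It fails at once if tumbler pushed more than 20 mm (distance of tumbler from where it was at the start of the episode above 0.02 m).
It fails at once if brush pushed more than 20 mm (distance of brush from where it was at the start of the episode above 0.02 m).
Of tote1, tote2, tote3 only 2 to 3 are there at a start; the rules pass over those that are not, and their reading is None.
Of jar1, jar2 only 1 to 2 are there at a start; the rules pass over those that are not, and their reading is None.
Of scrub1, scrub2 only 1 to 2 are there at a start; the rules pass over those that are not, and their reading is None.
At some moment in a run one of jar1, jar2, scrub1, scrub2 may be knocked a few centimetres aside while the robot is not near it.
It also fails if it takes over 210 s, if anything falls off the work surface, if the arm or the gripper's body presses on something with over 40 N, if the wrist force passes 120 N, or if a joint passes its speed limit or range.

## Working session

There is one attempt and no reset: what is moved stays moved. The work goes in short steps, Python scripts to look and compute and a tool call to move; the robot and the scene stay as the last step left them, time stands still between calls to the robot, and variables do not carry over. Pictures are saved under pics/ and viewed, at most 16 in all, crops included, and the job is handed in when it is done.

Besides the shell and the picture viewer there is one more tool, called by a JSON object that holds its "name" and its "arguments", one argument or row to a line. play_rows: Moves the arm, as the interface text tells. Its arguments: {"type":"object","properties":{"plan":{"type":"array","items":{"type":"array","items":{"type":"number"}}},"grip":{"type":"number"}},"required":["plan"]}

```bash
ls; mkdir -p pics; cat > h.py <<'E'
import numpy as np, cv2
from plant import *
from scipy.spatial.transform import Rotation as R
np.set_printoptions(precision=4,suppress=True)
def save(c,n):
    s=snapshot(c); cv2.imwrite('pics/'+n,s['frame'][:,:,::-1]); return s
def spots(c,names,f=spot_point,k=4,m=0.3):
    for n in names:
        print(c,n,[(np.round(d['position'],3).tolist(),round(d['score'],2)) for d in f(c,n)[:k] if d['score']>m])
E
python3 - <<'E'
from h import *
for c in ['scene','top','wrist']:
    s=save(c,c+'0.png'); print(c,s['position'],s['attitude'],s['fx'],s['cx'],s['cy'])
    if c!='wrist': spots(c,['base','base_tab','tote1','tote1_tab','jar1_mid','scrub1_mid','bowl_top','trivet','kettle','tumbler','brush','tray'],k=6)
print(get_obs())
E
```

```text
pics
scene [ 1.2862 -0.5505  1.2051] [-139.8354   -0.4546   54.9599] 512.8425212953927 322.03172678243635 205.13924270389293
scene base [([0.593, 0.042, 0.007], 0.93), ([0.571, -0.443, 0.077], 0.42)]
scene base_tab [([0.691, 0.036, 0.084], 0.65)]
scene tote1 [([0.49, -0.172, 0.003], 0.97), ([0.48, -0.448, -0.002], 0.88), ([0.576, -0.442, 0.078], 0.68), ([0.473, -0.311, 0.0], 0.63)]
scene tote1_tab [([0.574, -0.443, 0.078], 0.7)]
scene jar1_mid [([0.457, 0.183, 0.03], 0.49)]
scene scrub1_mid []
scene bowl_top [([0.632, 0.292, 0.06], 0.93)]
scene trivet [([0.481, 0.299, -0.0], 0.77)]
scene kettle [([0.755, -0.303, -0.0], 0.66), ([0.634, 0.475, -0.0], 0.65)]
scene tumbler [([0.779, -0.081, 0.001], 0.9)]
scene brush [([0.755, -0.304, 0.001], 0.74)]
scene tray [([0.592, 0.046, 0.003], 0.62)]
top [0.2514 0.0016 1.4779] [-170.3201    1.102   -89.742 ] 446.3106816962953 313.1680661103058 199.22515361206447
top base [([0.593, 0.044, 0.006], 0.86)]
top base_tab [([0.686, 0.036, 0.085], 0.79), ([0.593, 0.043, 0.004], 0.59)]
top tote1 [([0.479, -0.443, 0.002], 0.97), ([0.488, -0.164, -0.004], 0.
[... 367 characters left out ...]
.001], 0.63)]
top brush [([0.754, -0.302, -0.002], 0.61)]
top tray [([0.596, 0.044, -0.002], 0.95)]
wrist [0.3078 0.6045 0.3849] [ 165.4815   -0.1046 -111.3614] 314.8333429450588 317.4325063136424 200.3442366928808
{'clock': 1.35, 'joint_pos': array([ 85.2052,  20.547 ,   0.6809,  -0.0013, -70.1357, -16.5096]), 'qvel': array([-0.0577, -0.023 ,  0.0142,  0.0064,  0.0105, -0.0678]), 'tau': array([  0.0004, -58.2391,  29.3295,   7.0021,   0.0125,  -0.    ]), 'tool_pos': array([0.2452, 0.6288, 0.2455]), 'orientation': array([179.998 ,   0.0007, -21.3049]), 'force': array([0.2561, 1.2609, 0.7721]), 'moment': array([-0.0122,  0.0075, -0.0113]), 'gripper_force': 0.0, 'opening': 0.08772749674776188}
```

View pics/scene0.png

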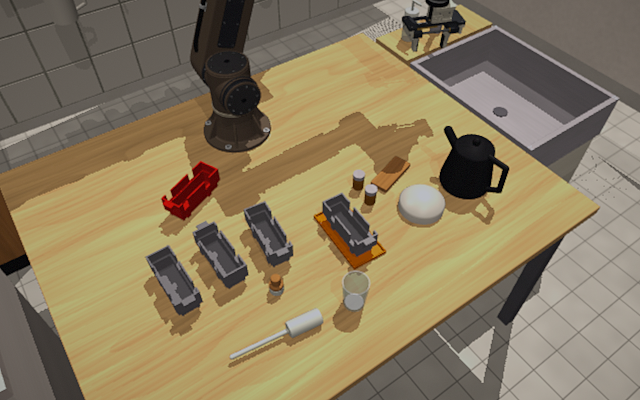

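View pics/top0.png

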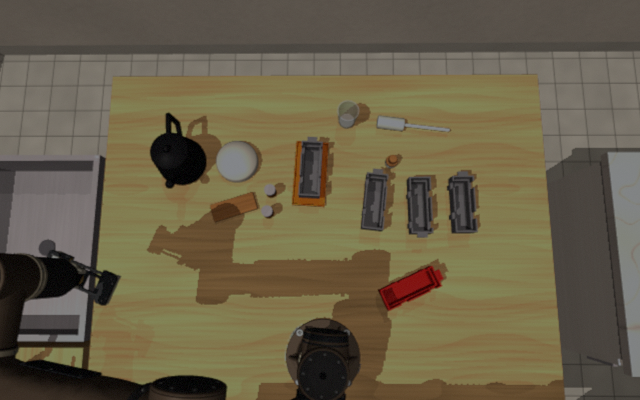

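The scene picture shows two jars at (358,180) and (370,195), one pot brush at (276,286), and three grey caddies at (268,233), (220,253) and (173,280). The red look-alike is at (191,190), the base in its tray at (349,225), the trivet at (391,174) and the bowl at (421,205). I'll confirm the caddies and their tab ends in one enlarged crop.

```bash
python3 - <<'E'
from h import *
a=cv2.imread('pics/top0.png')[125:245,285:485]; b=cv2.imread('pics/scene0.png')[185:320,140:395]
a=cv2.resize(a,(500,300),interpolation=3); b=cv2.resize(b,(560,296),interpolation=3)
o=np.zeros((596,560,3),np.uint8); o[:300,:500]=a; o[300:]=b; cv2.imwrite('pics/crop1.png',o)
for c in ['scene','top']:
    snapshot(c)
    spots(c,['jar1_mid','scrub1_mid'],k=6,m=0.1); spots(c,['jar1_mid','scrub1_mid','trivet'],f=spot_in,k=6,m=.1)
    spots(c,['tote1_tab','base_tab'],k=8,m=.05)
E
```

```text
scene jar1_mid [([0.458, 0.184, 0.032], 0.71), ([0.631, 0.289, 0.06], 0.58)]
scene scrub1_mid []
scene jar1_mid [([0.47, 0.174, 0.048], 0.7)]
scene scrub1_mid []
scene trivet [([0.487, 0.294, 0.014], 0.94), ([0.652, 0.266, 0.045], 0.42)]
scene tote1_tab [([0.574, -0.445, 0.078], 0.9), ([0.489, -0.172, 0.004], 0.69)]
scene base_tab [([0.691, 0.037, 0.083], 0.97)]
top jar1_mid [([0.63, 0.289, 0.062], 0.58), ([0.46, 0.178, 0.03], 0.44)]
top scrub1_mid [([0.584, -0.174, 0.082], 0.52), ([0.777, -0.082, -0.001], 0.42)]
top jar1_mid [([0.451, 0.175, 0.058], 0.57), ([0.618, 0.279, 0.043], 0.22)]
top scrub1_mid []
top trivet [([0.471, 0.291, 0.02], 0.96)]
top tote1_tab [([0.575, -0.446, 0.082], 0.59), ([0.527, 0.176, 0.028], 0.37)]
top base_tab [([0.477, -0.447, 0.004], 0.7), ([0.685, 0.036, 0.084], 0.61)]
```

View pics/crop1.png

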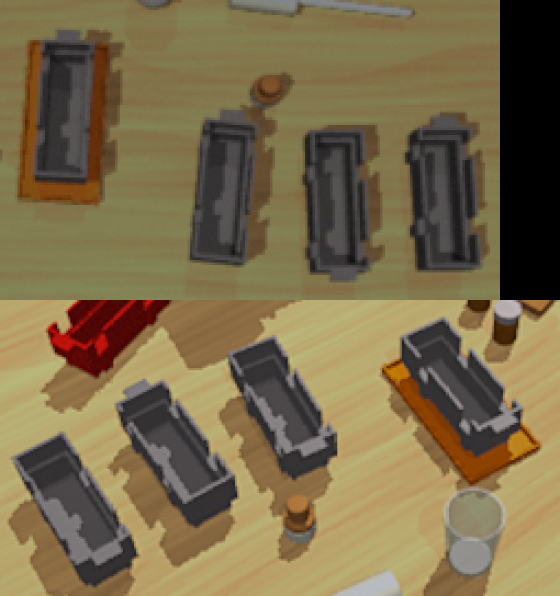

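Only the three grey trough shapes are meant, not the red one. From the top crop, caddy A (230,190) has its tab at +x, B (337,200) at -x, C (445,195) at +x, and the base at +x. The build order will be B, then A, then C turned 180°. First move: over the jars.

{"name": "play_rows", "arguments": {
  "plan": [
    [0,0,0,0,0,-7.1],
    [0,0,0,0,0,-7.1],
    [0,0,0,0,0,-7.1],
    [1.5,3.7,-0.5,0,0,0],
    [1.5,3.7,-0.5,0,0,0],
    [1.5,3.7,-0.5,0,0,0],
    [1.5,3.7,-0.5,0,0,0],
    [1.5,3.7,-0.5,0,0,0],
    [1.5,3.7,-0.5,0,0,0],
    [1.5,3.7,-0.5,0,0,0],
    [1.5,3.7,-0.5,0,0,0],
    [1.5,3.7,-0.5,0,0,0],
    [1.5,3.7,-0.5,0,0,0],
    [1.5,3.7,-0.5,0,0,0],
    [1.5,3.7,-0.5,0,0,0],
    [0,0,0,0,0,0],
    [0,0,0,0,0,0]
  ]
}}

```text
clock: 3.57
tool_pos: [0.4259, 0.183, 0.3062]
orientation: [-179.9, -0.1, -0.2]
force: [0.5, 0.4, 0.5]
opening: 0.0879
gripper_force: 0.0
```

```bash
cat >> h.py <<'E'
def cam(s):
    Rw=R.from_euler('xyz',s['attitude'],degrees=True).as_matrix(); return Rw,np.array(s['position'])
def ray(s,u,v,z):
    Rw,p=cam(s); d=Rw@np.array([(u-s['cx'])/s['fx'],(v-s['cy'])/s['fy'],1]); return p+d*(z-p[2])/d[2]
def proj(s,P):
    Rw,p=cam(s); q=(np.atleast_2d(P)-p)@Rw; return np.c_[q[:,0]/q[:,2]*s['fx']+s['cx'],q[:,1]/q[:,2]*s['fy']+s['cy']]
E
python3 - <<'E'
from h import *
o=get_obs(); print(o['clock'],o['tool_pos'],o['orientation'])
s=save('wrist','w1.png'); print(s['position'],s['attitude'],s['fx'],s['cx'],s['cy'])
spots('wrist',['jar1_mid','trivet','bowl_top','base','base_tab'],k=6,m=.1)
E
```

```text
3.5667 [0.4259 0.183  0.3062] [-179.9413   -0.0578   -0.2336]
[0.4929 0.1824 0.4456] [165.5103  -0.001  -90.2932] 314.8333429450588 317.4325063136424 200.3442366928808
wrist jar1_mid [([0.453, 0.183, 0.031], 0.64)]
wrist trivet [([0.476, 0.301, -0.003], 0.73)]
wrist bowl_top []
wrist base [([0.597, 0.04, 0.008], 0.55)]
wrist base_tab []
```

View pics/w1.png

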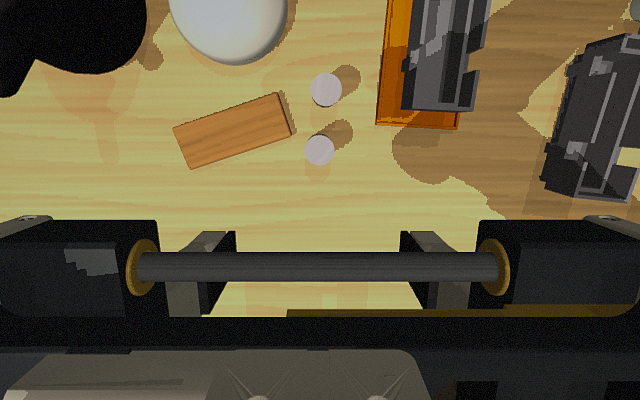

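The wrist view shows caps at (326,89) and (319,150), the trivet centred at about (233,131), and the base's near end at about (440,108).

```bash
cat >> h.py <<'E'
def blob(s,u,v,z,tol=30):
    "flood-filled blob around pixel -> world centre of centroid and minAreaRect corners"
    im=cv2.GaussianBlur(s['frame'],(3,3),0).copy(); m=np.zeros((402,642),np.uint8)
    cv2.floodFill(im,m,(u,v),0,(tol,)*3,(tol,)*3,4|(255<<8)|cv2.FLOODFILL_FIXED_RANGE|cv2.FLOODFILL_MASK_ONLY)
    m=m[1:-1,1:-1]; r=cv2.minAreaRect(cv2.findNonZero(m)); ys,xs=np.nonzero(m)
    return ray(s,xs.mean(),ys.mean(),z),np.array([ray(s,*q,z) for q in cv2.boxPoints(r)]),(xs.mean(),ys.mean(),len(xs))
E
python3 - <<'E'
from h import *
s=snapshot('wrist')
for u,v in [(326,89),(319,150)]:
    p,c,n=blob(s,u,v,.06,40); print(p,n,np.ptp(c,axis=0))
p,c,n=blob(s,233,131,.016,50); print(p,n); print(c, c.mean(0))
E
```

```text
[0.5267 0.1729 0.06  ] (np.float64(328.1371158392435), np.float64(87.4645390070922), 846) [0.0497 0.0526 0.    ]
[0.4562 0.1808 0.06  ] (np.float64(321.10107816711593), np.float64(149.044474393531), 742) [0.0504 0.0509 0.    ]
[0.5039 0.1742 0.016 ] (np.float64(325.8524098610065), np.float64(109.17766355002142), 67701)
[[ 0.3469  0.6395  0.016 ]
 [ 0.63    0.568   0.016 ]
 [ 0.6309 -0.2033  0.016 ]
 [ 0.3472 -0.2766  0.016 ]] [0.4888 0.1819 0.016 ]
```

{"name": "play_rows", "arguments": {
  "plan": [
    [0.3,3.5,-0.5,0,0,0],
    [0.3,3.5,-0.5,0,0,0],
    [0.3,3.5,-0.5,0,0,0],
    [0.3,3.5,-0.5,0,0,0],
    [0,0,0,0,0,0],
    [0,0,0,0,0,0]
  ]
}}

```text
clock: 4.42
tool_pos: [0.4373, 0.0441, 0.3258]
orientation: [-180.0, -0.0, -0.1]
force: [-0.4, 0.7, -0.7]
opening: 0.0879
gripper_force: 0.0
```

```bash
python3 - <<'E'
from h import *
o=get_obs(); print(o['clock'],o['tool_pos'],o['orientation'],o['joint_pos'])
s=save('wrist','w2.png'); print(s['position'],s['attitude'])
spots('wrist',['base','base_tab','tray','tote1','tote1_tab'],k=6,m=.1)
E
```

```text
4.4167 [0.4373 0.0441 0.3258] [-179.9813   -0.0325   -0.1242] [ 31.6273  -5.1861 -19.3055   0.0013 -75.8431  58.2481]
[0.5044 0.0437 0.4652] [165.4823  -0.0428 -90.1836]
wrist base [([0.597, 0.039, 0.004], 0.68)]
wrist base_tab []
wrist tray []
wrist tote1 [([0.474, -0.308, 0.001], 0.86), ([0.484, -0.166, -0.006], 0.86)]
wrist tote1_tab []
```

View pics/w2.png

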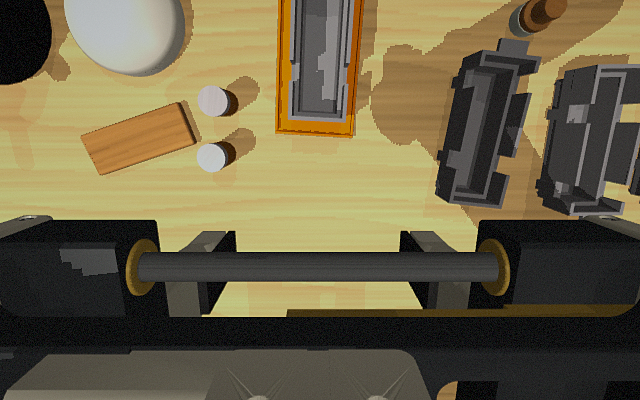

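The wrist view shows the base's near rim corners at (289,118) and (347,122), with its far end cut off. I'll turn the tool to about -93° so the whole base shows; that is also the jar grasp orientation.

{"name": "play_rows", "arguments": {
  "plan": [
    [2.8,-3.9,0,0,0,0],
    [2.8,-3.9,0,0,0,0],
    [2.8,-3.9,0,0,0,0],
    [2.8,-3.9,0,0,0,0],
    [0,0,0,0,0,7.15],
    [0,0,0,0,0,7.15],
    [0,0,0,0,0,7.15],
    [0,0,0,0,0,7.15],
    [0,0,0,0,0,7.15],
    [0,0,0,0,0,7.15],
    [0,0,0,0,0,7.15],
    [0,0,0,0,0,7.15],
    [0,0,0,0,0,7.15],
    [0,0,0,0,0,7.15],
    [0,0,0,0,0,7.15],
    [0,0,0,0,0,7.15],
    [0,0,0,0,0,7.15],
    [0,0,0,0,0,0],
    [0,0,0,0,0,0]
  ],
  "grip": 5.0
}}

```text
clock: 6.3
tool_pos: [0.5342, 0.181, 0.3253]
orientation: [180.0, -0.0, -92.7]
force: [0.4, 0.2, 0.4]
opening: 0.05
gripper_force: 0.0
```

```bash
cat >> h.py <<'E'
from scipy.optimize import differential_evolution
from scipy.ndimage import map_coordinates
def outline(L=.09,W=.034,n=60):
    t=np.linspace(-1,1,n); o=np.ones(n)
    P=np.r_[np.c_[t*L,o*W],np.c_[t*L,-o*W],np.c_[o*L,t*W],np.c_[-o*L,t*W]]
    return P,n
def place(x,y,yaw,z,P):
    c,s=np.cos(yaw),np.sin(yaw); return np.c_[x+c*P[:,0]-s*P[:,1],y+s*P[:,0]+c*P[:,1],np.full(len(P),z)]
def fitrect(shots,x0,y0,yaw0,z,dims=((.09,.034),(.0855,.0295)),dp=.015,da=8):
    "pose of a rectangle outline by gradient maximisation over several pictures"
    G=[]
    for s in shots:
        g=cv2.GaussianBlur(s['frame'],(0,0),1.0).astype(np.float32)
        G.append(np.sqrt(sum(cv2.Sobel(g[:,:,k],5,1,0)**2+cv2.Sobel(g[:,:,k],5,0,1)**2 for k in range(3))))
    Ps=[outline(*d)[0] for d in dims]
    def f(q):
        v=0
        for s,g in zip(shots,G):
            for P in Ps:
                uv=proj(s,place(q[0],q[1],q[2],z,P)); v-=np.minimum(map_coordinates(g,[uv[:,1],uv[:,0]],order=1,mode='constant'),150).mean()
        return v
    a=np.radians(da)
    r=differential_evolution(f,[(x0-dp,x0+dp),(y0-dp,y0+dp),(yaw0-a,yaw0+a)],seed=1,popsize=20,maxiter=60)
    return r.x,r.fun
def draw(s,q,z,name,extra=(),dims=((.09,.034),(.0855,.0295)),crop=None):
    im=s['frame'][:,:,::-1].copy()
    for d in dims:
        for u,v in proj(s,place(*q,z,outline(*d)[0])): 
            if 0<=u<639 and 0<=v<399: im[int(round(v)),int(round(u))]=(0,255,0)
    for u,v in extra: cv2.circle(im,(int(u),int(v)),2,(0,0,255),-1)
    if crop: x0,y0,x1,y1,k=crop; im=cv2.resize(im[y0:y1,x0:x1],None,fx=k,fy=k,interpolation=0)
    cv2.imwrite('pics/'+name,im)
E
python3 - <<'E'
from h import *
o=get_obs(); print(o['clock'],o['tool_pos'],o['orientation'],o['joint_pos'])
w=snapshot('wrist'); t=snapshot('top'); c=snapshot('scene')
import pickle; pickle.dump((w,t,c),open('s.pkl','wb'))
for sh in ([w],[t],[c],[w,t,c]):
    q,f=fitrect(sh,.595,.042,np.radians(-4),.084); print(q[:2],np.degrees(q[2]),f)
draw(w,q,.084,'w3.png')
print(proj(w,[[.525,.1735,.06],[.4565,.181,.06]]))
E
```

```text
6.3 [0.5342 0.181  0.3253] [179.9785  -0.0201 -92.658 ] [ 38.593    7.6816  -6.1304   0.0009 -76.2174 -41.2513]
[0.5932 0.0455] -3.1890057287193647 -253.96674
[0.5884 0.0381] -2.787577522467621 -252.82999
[0.5926 0.0355] -2.152309864875767 -238.5527801513672
[0.592  0.0393] -3.321466375647664 -725.105712890625
[[323.9341 166.9506]
 [377.0019 170.1894]]
```

View pics/w3.png

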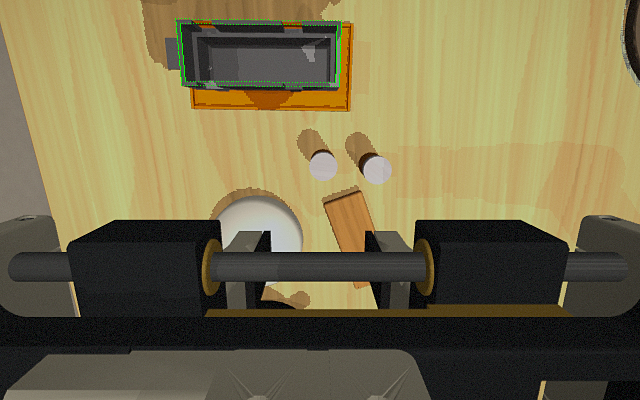

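The whole base shows at (177–341, 20–88), with its tab left at (171,52) (+x). The jar caps are at (322,166) and (376,170), matching the predicted positions. I'll grasp the far jar.

{"name": "play_rows", "arguments": {
  "plan": [
    [0.7,0.9,3.5,0,0,0],
    [0,0,3.5,0,0,0],
    [0,0,3.5,0,0,0],
    [0,0,3.5,0,0,0],
    [0,0,3.5,0,0,0],
    [0,0,3.5,0,0,0],
    [0,0,3.5,0,0,0],
    [0,0,2.5,0,0,0],
    [0,0,1.0,0,0,0],
    [0,0,0,0,0,0],
    [0,0,0,0,0,0]
  ]
}}

```text
clock: 7.37
tool_pos: [0.5256, 0.174, 0.0461]
orientation: [-180.0, -0.0, -92.9]
force: [0.1, 0.9, 0.8]
opening: 0.0499
gripper_force: 0.0
```

{"name": "play_rows", "arguments": {
  "plan": [
    [0,0,0,0,0,0],
    [0,0,0,0,0,0],
    [0,0,0,0,0,0],
    [0,0,0,0,0,0],
    [0,0,-3,0,0,0],
    [0,0,-3,0,0,0],
    [0,0,-3,0,0,0],
    [0,0,-3,0,0,0],
    [0,0,0,0,0,0],
    [0,0,0,0,0,0]
  ],
  "grip": 2.5
}}

```text
clock: 8.2
tool_pos: [0.5258, 0.1743, 0.1679]
orientation: [-179.8, 0.2, -93.0]
force: [0.2, -0.6, -1.1]
opening: 0.0357
gripper_force: 30.0
```

{"name": "play_rows", "arguments": {
  "plan": [
    [3.2,-2.7,0,0,0,0],
    [3.2,-2.7,0,0,0,0],
    [3.2,-2.7,0,0,0,0],
    [3.2,-2.7,0,0,0,0],
    [0,0,0,0,0,0],
    [0,0,3,0,0,0],
    [0,0,3,0,0,0],
    [0,0,2.5,0,0,0],
    [0,0,1.5,0,0,0],
    [0,0,1.0,0,0,0],
    [0,0,0,0,0,0],
    [0,0,0,0,0,0]
  ]
}}

```text
clock: 9.2
tool_pos: [0.6252, 0.0408, 0.0545]
orientation: [179.9, -0.0, -93.0]
force: [0.6, 0.1, -1.3]
opening: 0.0354
gripper_force: 30.0
```

{"name": "play_rows", "arguments": {
  "plan": [
    [0,0,0,0,0,0],
    [0,0,0,0,0,0],
    [0,0,0,0,0,0],
    [0,0,-3,0,0,0],
    [0,0,-3.5,0,0,0],
    [0,0,-3.5,0,0,0],
    [0,0,-3.5,0,0,0],
    [-3.5,3.5,-2,0,0,0],
    [-3.5,3.5,-2,0,0,0],
    [-3.5,3.5,-2,0,0,0],
    [-2.5,3.5,-2,0,0,0],
    [0,0,0,0,0,0],
    [0,0,0,0,0,0]
  ],
  "grip": 4.4
}}

```text
clock: 10.28
tool_pos: [0.518, 0.1522, 0.2572]
orientation: [-179.8, 0.2, -92.8]
force: [0.1, -0.8, -0.1]
opening: 0.0444
gripper_force: 0.0
```

```bash
python3 - <<'E'
from h import *
o=get_obs(); print(o['clock'],o['tool_pos'],o['orientation'])
w=snapshot('wrist'); import pickle; pickle.dump(w,open('w4.pkl','wb'))
e=proj(w,[[.4565,.181,.06]]); print(e)
for q in spot_point('wrist','jar1_mid'): print(q)
for q0 in (.042,):
    q,f=fitrect([w],.593,q0,np.radians(-3),.084); print(q,f)
draw(w,q,.084,'w4.png',extra=e)
E
```

```text
10.2833 [0.518  0.1522 0.2572] [-179.803     0.1639  -92.7552]
[[374.5978 205.495 ]]
{'position': [0.4522, 0.1809, 0.0329], 'score': 0.57}
[ 0.5915  0.0402 -0.0483] -237.55902
```

View pics/w4.png

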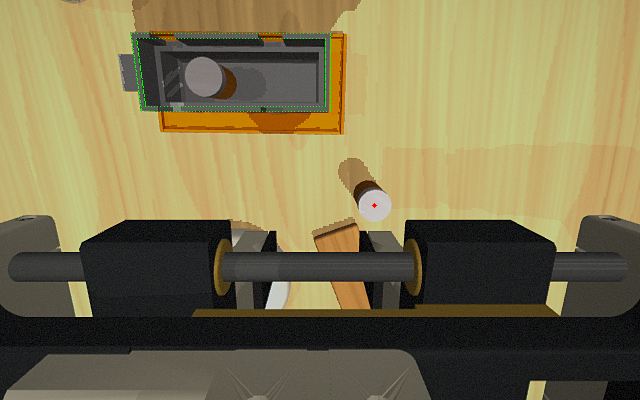

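Jar 1 stands in the base at (206,76). Jar 2's predicted spot (375,205) is on its cap, and the base fit (0.5915, 0.040, -2.8°) sits on the rim. I'll get jar 2.

{"name": "play_rows", "arguments": {
  "plan": [
    [-1.3,3.1,0,0,0,0],
    [-1.3,3.2,0,0,0,0],
    [0,0,3.5,0,0,0],
    [0,0,3.5,0,0,0],
    [0,0,3.5,0,0,0],
    [0,0,3.5,0,0,0],
    [0,0,3.5,0,0,0],
    [0,0,2.5,0,0,0],
    [0,0,1.2,0,0,0],
    [0,0,0,0,0,0],
    [0,0,0,0,0,0]
  ],
  "grip": 5.0
}}

```text
clock: 11.3
tool_pos: [0.4572, 0.1785, 0.0419]
orientation: [179.9, -0.1, -93.0]
force: [0.2, -0.7, 0.3]
opening: 0.0498
gripper_force: 0.0
```

{"name": "play_rows", "arguments": {
  "plan": [
    [0,0,0,0,0,0],
    [0,0,0,0,0,0],
    [0,0,0,0,0,0],
    [0,0,0,0,0,0],
    [0,0,-3,0,0,0],
    [0,0,-3,0,0,0],
    [0,0,-3,0,0,0],
    [0,0,-3,0,0,0],
    [0,0,0,0,0,0],
    [0,0,0,0,0,0]
  ],
  "grip": 2.5
}}

```text
clock: 12.13
tool_pos: [0.4578, 0.1806, 0.1652]
orientation: [-179.8, 0.2, -92.9]
force: [0.3, -0.0, -1.0]
opening: 0.0355
gripper_force: 30.0
```

{"name": "play_rows", "arguments": {
  "plan": [
    [3.3,-2.6,0,0,0,0],
    [3.3,-2.6,0,0,0,0],
    [3.3,-2.6,0,0,0,0],
    [3.4,-2.7,0,0,0,0],
    [0,0,0,0,0,0],
    [0,0,3,0,0,0],
    [0,0,3,0,0,0],
    [0,0,2.5,0,0,0],
    [0,0,1.8,0,0,0],
    [0,0,0.8,0,0,0],
    [0,0,0,0,0,0],
    [0,0,0,0,0,0]
  ]
}}

```text
clock: 13.13
tool_pos: [0.5528, 0.0436, 0.0512]
orientation: [179.9, -0.0, -93.0]
force: [-0.1, -0.4, 0.0]
opening: 0.0354
gripper_force: 30.0
```

{"name": "play_rows", "arguments": {
  "plan": [
    [0,0,0,0,0,0],
    [0,0,0,0,0,0],
    [0,0,0,0,0,0],
    [0,0,-3,0,0,0],
    [0,0,-3.5,0,0,0],
    [0,0,-3.5,0,0,0],
    [0,0,-3.5,0,0,0],
    [0,0,-3.5,0,0,0],
    [0,0,-3.5,0,0,0],
    [0,0,-3.5,0,0,0],
    [0,0,0,0,0,0]
  ],
  "grip": 4.4
}}

```text
clock: 14.05
tool_pos: [0.5564, 0.044, 0.3003]
orientation: [-179.3, 0.2, -92.9]
force: [1.7, 0.4, 0.7]
opening: 0.0437
gripper_force: 0.0
```

{"name": "play_rows", "arguments": {
  "plan": [
    [3.9,1.4,-0.3,0,0,0],
    [3.9,1.4,-0.3,0,0,0],
    [3.9,1.4,-0.3,0,0,0],
    [3.9,1.4,-0.3,0,0,0],
    [3.9,1.4,-0.3,0,0,0],
    [3.9,1.4,-0.3,0,0,0],
    [3.9,1.4,-0.3,0,0,0],
    [3.9,1.4,-0.3,0,0,0],
    [3.9,1.4,-0.3,0,0,0],
    [0,0,0,0,0,-7.15],
    [0,0,0,0,0,-7.15],
    [0,0,0,0,0,-7.15],
    [0,0,0,0,0,-7.15],
    [0,0,0,0,0,-7.15],
    [0,0,0,0,0,-7.15],
    [0,0,0,0,0,-7.15],
    [0,0,0,0,0,-7.15],
    [0,0,0,0,0,-7.15]
  ],
  "grip": 8.7
}}

```text
clock: 15.55
tool_pos: [0.4095, -0.3002, 0.319]
orientation: [-180.0, -0.0, -28.3]
force: [0.5, 0.0, 0.8]
opening: 0.0868
gripper_force: 0.0
```

{"name": "play_rows", "arguments": {
  "plan": [
    [0,0,0,0,0,-7.15],
    [0,0,0,0,0,-7.15],
    [0,0,0,0,0,-7.15],
    [0,0,0,0,0,-7.15],
    [0,0,0,0,0,0],
    [0,0,0,0,0,0]
  ]
}}

```text
clock: 16.05
tool_pos: [0.4095, -0.3002, 0.319]
orientation: [180.0, -0.0, -0.2]
force: [-0.1, 0.1, -0.2]
opening: 0.0866
gripper_force: 0.0
```

```bash
python3 - <<'E'
from h import *
o=get_obs(); print(o['clock'],o['tool_pos'],o['orientation'])
w=snapshot('wrist')
spots('wrist',['tote1','tote1_tab','scrub1_mid'],k=5,m=.1)
Q=[]
for x,y,a in [(.49,-.168,-5),(.473,-.307,2),(.479,-.445,-1)]:
    q,f=fitrect([w],x,y,np.radians(a),.08,da=10); print(q[:2],np.degrees(q[2]),f); Q.append(q)
draw(w,Q[0],.08,'w5.png',extra=np.vstack([proj(w,place(*q,.08,outline(n=30)[0])) for q in Q[1:]]))
E
```

```text
16.05 [ 0.4095 -0.3002  0.319 ] [179.9988  -0.0233  -0.2302]
wrist tote1 [([0.215, -0.268, 0.001], 0.84), ([0.479, -0.449, 0.0], 0.74), ([0.477, -0.308, 0.001], 0.74)]
wrist tote1_tab [([0.574, -0.445, 0.076], 0.65)]
wrist scrub1_mid []
[ 0.4867 -0.165 ] -6.157486457833925 -249.44019
[ 0.474  -0.3108] 0.6363982306783934 -276.3515625
[ 0.4767 -0.4475] 0.6893245165571582 -249.09204
```

View pics/w5.png

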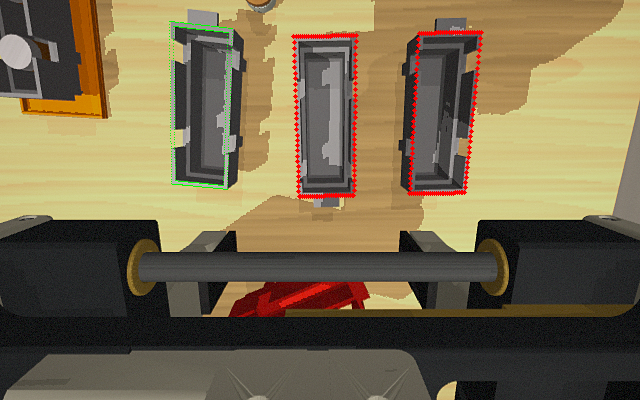

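All three fits sit on the rims: A left (205,105), B middle (325,115) with its tab at the bottom, C right (445,110) with its tab at the top. I'll pick B.

{"name": "play_rows", "arguments": {
  "plan": [
    [3.25,0.5,0,0,0,-0.8],
    [3.25,0.5,0,0,0,0],
    [0,0,3.5,0,0,0],
    [0,0,3.5,0,0,0],
    [0,0,3.5,0,0,0],
    [0,0,3.5,0,0,0],
    [0,0,3.5,0,0,0],
    [0,0,3.5,0,0,0],
    [0,0,2.5,0,0,0],
    [0,0,1.2,0,0,0],
    [0,0,0.6,0,0,0],
    [0,0,0,0,0,0],
    [0,0,0,0,0,0]
  ]
}}

```text
clock: 17.33
tool_pos: [0.4751, -0.31, 0.0665]
orientation: [180.0, -0.0, 0.8]
force: [-0.0, 0.3, 0.2]
opening: 0.0871
gripper_force: 0.0
```

{"name": "play_rows", "arguments": {
  "plan": [
    [0,0,0,0,0,0],
    [0,0,0,0,0,0],
    [0,0,0,0,0,0],
    [0,0,0,0,0,0],
    [0,0,-2,0,0,0],
    [0,0,-3,0,0,0],
    [0,0,-3,0,0,0],
    [0,0,-3,0,0,0],
    [0,0,-3,0,0,0],
    [0,0,-2,0,0,0],
    [0,0,0,0,0,0],
    [0,0,0,0,0,0]
  ],
  "grip": 6.0
}}

```text
clock: 18.33
tool_pos: [0.475, -0.3098, 0.2273]
orientation: [180.0, -0.2, 0.8]
force: [-0.1, 0.9, -2.6]
opening: 0.0677
gripper_force: 30.0
```

```bash
python3 - <<'E'
from h import *
o=get_obs(); print(o['clock'],o['tool_pos'],o['orientation'],o['opening'])
s=snapshot('scene'); t=snapshot('top')
p=o['tool_pos']; z=p[2]+.014
for sh in ([s],[t],[s,t]):
    q,f=fitrect(sh,p[0],p[1],np.radians(o['orientation'][2]),z,dp=.012,da=5); print(q[:2]-p[:2],np.degrees(q[2]),f)
E
```

```text
18.3333 [ 0.475  -0.3098  0.2273] [179.9762  -0.1687   0.7835] 0.06767347905266637
[0.0004 0.0026] -3.894737461371753 -204.51593
[-0.012  -0.0119] 0.1417834727028129 -145.86462
[-0.0113  0.0031] -4.200663630234108 -322.60013
```

```bash
python3 - <<'E'
from h import *
import pickle
w=pickle.load(open('w4.pkl','rb')); 
g=cv2.medianBlur(cv2.cvtColor(w['frame'],cv2.COLOR_RGB2GRAY),3)
c=cv2.HoughCircles(g,cv2.HOUGH_GRADIENT,1,40,param1=80,param2=12,minRadius=15,maxRadius=24); print(c)
for u,v,r in c[0]: print(ray(w,u,v,.067), ray(w,u,v,.06),r)
ws=pickle.load(open('s.pkl','rb'))[0]
for s in (w,ws):
  for d in (((.09,.034),),((.0855,.0295),)):
    q,f=fitrect([s],.593,.042,np.radians(-3),.084,dims=d); print(q[:2],np.degrees(q[2]),f)
E
```

```text
[[[203.5  76.5  18.8]
  [374.5 204.5  16.1]
  [396.5 370.5  21.2]
  [161.5  68.5  23.4]
  [398.5 267.5  16.7]
  [ 24.5 269.5  17.4]]]
[0.6249 0.0394 0.067 ] [0.6272 0.0384 0.06  ] 18.8
[0.4578 0.1779 0.067 ] [0.4566 0.1799 0.06  ] 16.1
[0.431  0.3956 0.067 ] [0.4293 0.4022 0.06  ] 21.2
[0.6648 0.0301 0.067 ] [0.668  0.0289 0.06  ] 23.4
[0.4307 0.254  0.067 ] [0.4289 0.2575 0.06  ] 16.7
[0.8591 0.2357 0.067 ] [0.8664 0.2389 0.06  ] 17.4
[0.5928 0.0397] -3.2596802689021285 -135.05898
[0.578  0.0471] -2.9099726614281654 -135.08565
[0.5931 0.0436] -3.449832112034441 -132.01931762695312
[0.5919 0.0478] -3.4058831263631824 -141.36841
```

{"name": "play_rows", "arguments": {
  "plan": [
    [1.4,-3.9,0,0,0,0],
    [1.4,-3.9,0,0,0,0],
    [1.4,-3.9,0,0,0,0],
    [1.4,-3.9,0,0,0,0],
    [1.4,-3.9,0,0,0,0],
    [1.4,-3.9,0,0,0,0],
    [1.4,-3.9,0,0,0,0],
    [1.3,-3.8,0,0,0,0],
    [1.3,-3.8,0,0,0,0],
    [0,0,0,0,0,4.0],
    [0,0,3,0,0,0],
    [0,0,3,0,0,0],
    [0,0,0,0,0,0],
    [0,0,0,0,0,0],
    [0,0,0,0,0,0]
  ]
}}

```text
clock: 19.68
tool_pos: [0.5942, 0.0406, 0.1666]
orientation: [180.0, 0.0, -3.2]
force: [0.3, 1.3, -0.1]
opening: 0.068
gripper_force: 30.0
```

{"name": "play_rows", "arguments": {
  "plan": [
    [0,0,0.7,0,0,0],
    [0,0,0.6,0,0,0],
    [0,0,0.5,0,0,0],
    [0,0,0.4,0,0,0],
    [0,0,0.3,0,0,0],
    [0,0,0,0,0,0],
    [0,0,0,0,0,0]
  ]
}}

```text
clock: 20.27
tool_pos: [0.5938, 0.0409, 0.141]
orientation: [-180.0, -0.0, -3.2]
force: [-0.6, 0.4, -1.7]
opening: 0.0679
gripper_force: 30.0
```

{"name": "play_rows", "arguments": {
  "plan": [
    [0,0,0.1,0,0,0],
    [0,0,0,0,0,0]
  ]
}}

```text
clock: 20.43
tool_pos: [0.5939, 0.0409, 0.1409]
orientation: [180.0, -0.0, -3.2]
force: [-3.4, 0.4, 5.3]
opening: 0.0679
gripper_force: 30.0
```

{"name": "play_rows", "arguments": {
  "plan": [
    [0,0,0,0,0,0],
    [0,0,0,0,0,0],
    [0,0,0,0,0,0],
    [0,0,0,0,0,0],
    [0,0,-2,0,0,0],
    [0,0,-3.5,0,0,0],
    [0,0,-3.5,0,0,0],
    [0,0,-3.5,0,0,0],
    [0,0,-3.5,0,0,0],
    [-3.5,0.2,-1,0,0,0],
    [-3.5,0.2,0,0,0,0],
    [-3.5,0.2,0,0,0,0],
    [-3.5,0.2,0,0,0,0],
    [0,0,0,0,0,0],
    [0,0,0,0,0,0]
  ],
  "grip": 8.7
}}

```text
clock: 21.68
tool_pos: [0.4524, 0.0407, 0.311]
orientation: [-179.9, -0.1, -3.1]
force: [0.5, -0.3, 0.0]
opening: 0.0866
gripper_force: 0.0
```

```bash
python3 - <<'E'
from h import *
o=get_obs(); print(o['clock'],o['tool_pos'],o['orientation'],o['opening'])
w=snapshot('wrist'); c=snapshot('scene')
q,f=fitrect([w],.593,.041,np.radians(-3.2),.154,da=5); print(q[:2],np.degrees(q[2]),f)
draw(w,q,.154,'a.png'); a=cv2.imread('pics/a.png'); b=cv2.resize(c['frame'][150:300,270:430,::-1],(427,400),interpolation=2)
cv2.imwrite('pics/w6.png',np.hstack([a[:,200:570],b]))
E
```

```text
21.6833 [0.4524 0.0407 0.311 ] [-179.9111   -0.1342   -3.1297] 0.08657221564828978
[0.5928 0.0398] -3.3011257810291816 -152.14294
```

View pics/w6.png

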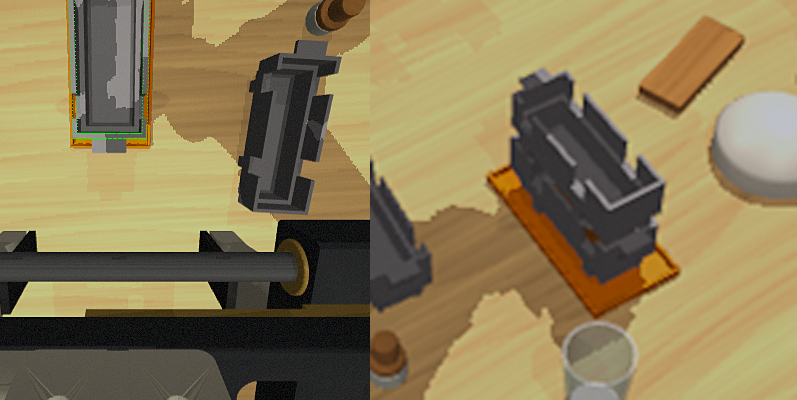

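B stands on the rim: in the scene crop the tower is two high with B's tab at the back (545,80), and contact came at the 70 mm height. Next is caddy A.

{"name": "play_rows", "arguments": {
  "plan": [
    [0.75,3.4,0,0,0,3.0],
    [0.75,3.4,0,0,0,0],
    [0.75,3.4,0,0,0,0],
    [0.75,3.4,0,0,0,0],
    [0.6,3.4,0,0,0,0],
    [0.0,3.5,0,0,0,0],
    [0,0,0,0,0,0],
    [0,0,3.5,0,0,0],
    [0,0,3.5,0,0,0],
    [0,0,3.5,0,0,0],
    [0,0,3.5,0,0,0],
    [0,0,3,0,0,0],
    [0,0,0,0,0,0],
    [0,0,0,0,0,0]
  ]
}}

```text
clock: 22.95
tool_pos: [0.4688, -0.1671, 0.1387]
orientation: [179.9, 0.3, -6.2]
force: [0.1, -0.8, 0.4]
opening: 0.0874
gripper_force: 0.0
```

```bash
python3 - <<'E'
from h import *
o=get_obs(); print(o['tool_pos'],o['orientation'])
p=o['tool_pos']; d=np.array([.4867,-.165,.0665])-p; print(R.from_euler('xyz',o['orientation'],degrees=True).inv().apply(d)*100)
E
```

```text
[ 0.4688 -0.1671  0.1387] [179.9362   0.2595  -6.2105]
[ 1.7938 -0.4067  7.2118]
```

{"name": "play_rows", "arguments": {
  "plan": [
    [1.8,-0.4,0,0,0,0],
    [0,0,0,0,0,0],
    [0,0,3,0,0,0],
    [0,0,2.5,0,0,0],
    [0,0,1.2,0,0,0],
    [0,0,0.5,0,0,0],
    [0,0,0,0,0,0],
    [0,0,0,0,0,0]
  ]
}}

```text
clock: 23.62
tool_pos: [0.4887, -0.1648, 0.0695]
orientation: [180.0, -0.1, -6.2]
force: [-0.0, -0.1, 0.1]
opening: 0.0872
gripper_force: 0.0
```

{"name": "play_rows", "arguments": {
  "plan": [
    [0,0,0,0,0,0],
    [0,0,0,0,0,0],
    [0,0,0,0,0,0],
    [0,0,0,0,0,0],
    [0,0,-2,0,0,0],
    [0,0,-3,0,0,0],
    [0,0,-3,0,0,0],
    [0,0,-3,0,0,0],
    [0,0,-3,0,0,0],
    [0,0,-3,0,0,0],
    [0,0,-3,0,0,0],
    [0,0,0,0,0,0],
    [0,0,0,0,0,0]
  ],
  "grip": 6.0
}}

```text
clock: 24.7
tool_pos: [0.4879, -0.1646, 0.2697]
orientation: [-180.0, -0.2, -6.2]
force: [0.3, 0.6, -2.2]
opening: 0.0679
gripper_force: 30.0
```

{"name": "play_rows", "arguments": {
  "plan": [
    [0,0,0,0,0,-3.0],
    [1.6,-3.5,0,0,0,0],
    [1.6,-3.5,0,0,0,0],
    [1.6,-3.5,0,0,0,0],
    [1.6,-3.5,0,0,0,0],
    [1.6,-3.5,0,0,0,0],
    [1.5,-3.6,0,0,0,0],
    [0,0,0,0,0,0],
    [0,0,1.5,0,0,0],
    [0,0,1.5,0,0,0],
    [0,0,0,0,0,0],
    [0,0,0,0,0,0]
  ]
}}

```text
clock: 25.7
tool_pos: [0.5929, 0.0404, 0.2361]
orientation: [179.9, 0.2, -3.2]
force: [0.7, 0.3, -0.5]
opening: 0.0674
gripper_force: 30.0
```

{"name": "play_rows", "arguments": {
  "plan": [
    [0.1,0,0,0,0,0],
    [0,0,0.6,0,0,0],
    [0,0,0.5,0,0,0],
    [0,0,0.5,0,0,0],
    [0,0,0.4,0,0,0],
    [0,0,0.2,0,0,0],
    [0,0,0,0,0,0],
    [0,0,0,0,0,0]
  ]
}}

```text
clock: 26.37
tool_pos: [0.5949, 0.0406, 0.2159]
orientation: [180.0, 0.0, -3.2]
force: [0.0, -0.1, -1.5]
opening: 0.0676
gripper_force: 30.0
```

{"name": "play_rows", "arguments": {
  "plan": [
    [0,0,0.1,0,0,0],
    [0,0,0.1,0,0,0],
    [0,0,0,0,0,0]
  ]
}}

```text
clock: 26.62
tool_pos: [0.5949, 0.0406, 0.2139]
orientation: [-180.0, -0.0, -3.2]
force: [-0.4, 0.4, -1.8]
opening: 0.068
gripper_force: 30.0
```

{"name": "play_rows", "arguments": {
  "plan": [
    [0,0,0.1,0,0,0],
    [0,0,0.05,0,0,0],
    [0,0,0,0,0,0]
  ]
}}

```text
clock: 26.87
tool_pos: [0.5951, 0.0407, 0.2128]
orientation: [-180.0, -0.0, -3.2]
force: [-1.2, -0.2, 1.0]
opening: 0.0677
gripper_force: 30.0
```

{"name": "play_rows", "arguments": {
  "plan": [
    [0,0,0,0,0,0],
    [0,0,0,0,0,0],
    [0,0,0,0,0,0],
    [0,0,0,0,0,0],
    [0,0,-2,0,0,0],
    [0,0,-3,0,0,0],
    [0,0,-3,0,0,0],
    [0,0,-3,0,0,0],
    [0,0,-1,0,0,-4.0],
    [0,0,0,0,0,0]
  ],
  "grip": 8.7
}}

```text
clock: 27.7
tool_pos: [0.5962, 0.0407, 0.3363]
orientation: [-179.9, -0.3, 1.0]
force: [-0.2, 0.0, -0.1]
opening: 0.0872
gripper_force: 0.0
```

{"name": "play_rows", "arguments": {
  "plan": [
    [-0.95,3.75,0,0,0,0],
    [-0.95,3.75,0,0,0,0],
    [-0.95,3.75,0,0,0,0],
    [-0.95,3.75,0,0,0,0],
    [-0.95,3.75,0,0,0,0],
    [-0.95,3.75,0,0,0,0],
    [-0.95,3.75,0,0,0,0],
    [-0.95,3.75,0,0,0,0],
    [-0.95,3.75,0,0,0,0],
    [-0.95,3.75,0,0,0,0],
    [-0.95,3.75,0,0,0,0],
    [-0.95,3.75,0,0,0,0],
    [-0.95,3.75,0,0,0,0],
    [0,0,0,0,0,0],
    [0,0,0,0,0,0]
  ]
}}

```text
clock: 28.95
tool_pos: [0.4769, -0.4503, 0.3303]
orientation: [-179.9, 0.1, 0.5]
force: [0.4, 0.8, -0.7]
opening: 0.0868
gripper_force: 0.0
```

```bash
python3 - <<'E'
from h import *
o=get_obs(); print(o['clock'],o['tool_pos'],o['orientation'],o['joint_pos'])
p=o['tool_pos']; d=np.array([.4775,-.447,.068])-p; print(R.from_euler('xyz',o['orientation'],degrees=True).inv().apply(d)*100)
c=snapshot('scene'); t=snapshot('top')
spots('scene',['tote1','tote1_tab','base','scrub1_mid','jar1_mid'],m=.1,k=5);spots('top',['tote1','tote1_tab','scrub1_mid'],m=.1,k=5)
cv2.imwrite('pics/s7.png',cv2.resize(c['frame'][120:320,150:430,::-1],None,fx=2.8,fy=2.8,interpolation=2))
E
```

```text
28.95 [ 0.4769 -0.4503  0.3303] [-179.9064    0.1429    0.5305] [-26.3624  16.6867   6.0351  -0.0192 -79.5182 116.8963]
[ 0.1257 -0.2855 26.2275]
scene tote1 [([0.48, -0.446, -0.002], 0.87), ([0.595, 0.041, 0.073], 0.77), ([0.215, -0.268, -0.004], 0.73), ([0.598, 0.037, 0.145], 0.71), ([0.69, 0.034, 0.224], 0.37)]
scene tote1_tab [([0.575, -0.446, 0.078], 0.97)]
scene base [([0.589, 0.04, 0.006], 0.68), ([0.596, 0.034, 0.147], 0.18)]
scene scrub1_mid [([0.634, 0.476, -0.002], 0.68)]
scene jar1_mid []
top tote1 [([0.481, -0.445, 0.002], 0.64), ([0.596, 0.04, 0.139], 0.61)]
top tote1_tab []
top scrub1_mid [([0.753, -0.301, -0.001], 0.63), ([0.494, 0.048, 0.155], 0.29)]
```

View pics/s7.png

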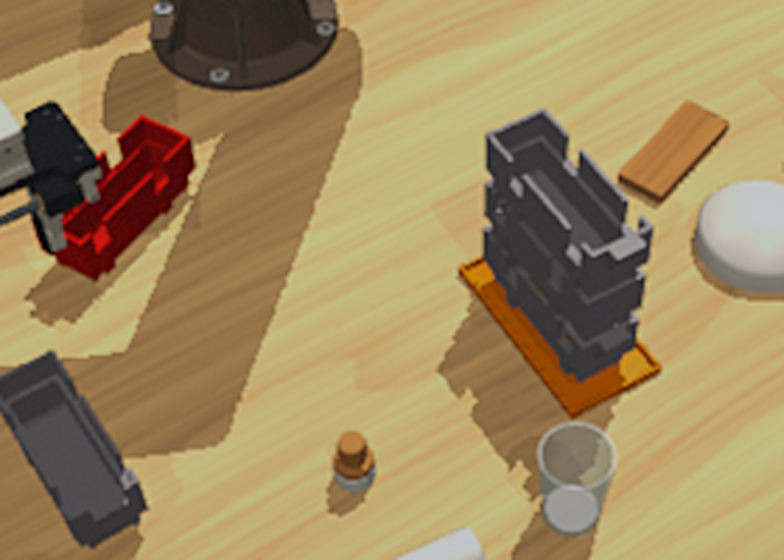

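The tower now stands three high (A's tab at front (632,243)), level and square. Caddy C remains, and the pot brush is at (352,462). I'll pick C.

{"name": "play_rows", "arguments": {
  "plan": [
    [0.15,-0.3,3.5,0,0,-0.3],
    [0,0,3.5,0,0,0],
    [0,0,3.5,0,0,0],
    [0,0,3.5,0,0,0],
    [0,0,3.5,0,0,0],
    [0,0,3.5,0,0,0],
    [0,0,3,0,0,0],
    [0,0,1.5,0,0,0],
    [0,0,0.6,0,0,0],
    [0,0,0,0,0,0],
    [0,0,0,0,0,0]
  ]
}}

```text
clock: 30.37
tool_pos: [0.4804, -0.4459, 0.0724]
orientation: [180.0, -0.0, 1.1]
force: [-0.6, 0.3, 0.6]
opening: 0.0872
gripper_force: 0.0
```

{"name": "play_rows", "arguments": {
  "plan": [
    [0,0,0,0,0,0],
    [0,0,0,0,0,0],
    [0,0,0,0,0,0],
    [0,0,0,0,0,0],
    [0,0,-2,0,0,0],
    [0,0,-3.5,0,0,0],
    [0,0,-3.5,0,0,0],
    [0,0,-3.5,0,0,0],
    [0,0,-3.5,0,0,0],
    [0,0,-3.5,0,0,0],
    [0,0,-3.5,0,0,0],
    [0,0,-3.5,0,0,0],
    [0,0,-3.0,0,0,0],
    [0,0,0,0,0,0],
    [0,0,0,0,0,0]
  ],
  "grip": 6.0
}}

```text
clock: 31.62
tool_pos: [0.48, -0.4457, 0.3689]
orientation: [179.9, -0.2, 1.1]
force: [0.8, -0.2, -2.5]
opening: 0.068
gripper_force: 30.0
```

{"name": "play_rows", "arguments": {
  "plan": [
    [0,0,0,0,0,7.1],
    [0,0,0,0,0,7.1],
    [0,0,0,0,0,7.1],
    [0,0,0,0,0,7.1],
    [0,0,0,0,0,7.1],
    [0,0,0,0,0,7.1],
    [0,0,0,0,0,7.1],
    [0,0,0,0,0,7.1],
    [0,0,0,0,0,7.1],
    [0,0,0,0,0,7.1],
    [0,0,0,0,0,7.1],
    [0,0,0,0,0,7.1],
    [0,0,0,0,0,7.1]
  ]
}}

```text
clock: 32.7
tool_pos: [0.4792, -0.445, 0.3646]
orientation: [179.9, 0.1, -91.6]
force: [0.2, -0.6, -1.7]
opening: 0.0681
gripper_force: 30.0
```

{"name": "play_rows", "arguments": {
  "plan": [
    [0,0,0,0,0,7.1],
    [0,0,0,0,0,7.1],
    [0,0,0,0,0,7.1],
    [0,0,0,0,0,7.1],
    [0,0,0,0,0,7.1],
    [0,0,0,0,0,7.1],
    [0,0,0,0,0,7.1],
    [0,0,0,0,0,7.1],
    [0,0,0,0,0,7.1],
    [0,0,0,0,0,7.1],
    [0,0,0,0,0,7.1],
    [0,0,0,0,0,7.1],
    [0,0,0,0,0,6.8],
    [0,0,0,0,0,0],
    [0,0,0,0,0,0]
  ]
}}

```text
clock: 33.95
tool_pos: [0.4794, -0.4452, 0.3651]
orientation: [179.9, -0.1, 177.0]
force: [0.1, -0.4, -0.9]
opening: 0.0675
gripper_force: 30.0
```

{"name": "play_rows", "arguments": {
  "plan": [
    [-0.65,3.8,0,0,0,0],
    [-0.65,3.8,0,0,0,0],
    [-0.65,3.8,0,0,0,0],
    [-0.65,3.8,0,0,0,0],
    [-0.65,3.8,0,0,0,0],
    [-0.65,3.8,0,0,0,0],
    [-0.65,3.8,0,0,0,0],
    [-0.65,3.8,0,0,0,0],
    [-0.65,3.8,0,0,0,0],
    [-0.65,3.8,0,0,0,0],
    [-0.7,3.7,0,0,0,0],
    [-0.7,3.7,0,0,0,0],
    [-0.7,3.7,0,0,0,0],
    [0,0,0,0,0,0],
    [0,0,0,0,0,0],
    [0,0,0,0,0,0]
  ]
}}

```text
clock: 35.28
tool_pos: [0.5927, 0.0401, 0.3659]
orientation: [-180.0, -0.1, 177.0]
force: [-0.7, -0.6, -2.0]
opening: 0.0678
gripper_force: 30.0
```

```bash
python3 - <<'E'
from h import *
o=get_obs(); print(o['clock'],o['tool_pos'],o['orientation'],o['joint_pos'])
p=o['tool_pos']; d=np.array([.5927,.0407,.2865])-p; print(R.from_euler('xyz',o['orientation'],degrees=True).inv().apply(d)*100)
E
```

```text
35.2833 [0.5927 0.0401 0.3659] [-179.9743   -0.0567  177.0079] [  22.7069    9.9417    1.7027   -0.0014  -81.8233 -115.6987]
[-0.0008  0.0606  7.9386]
```

{"name": "play_rows", "arguments": {
  "plan": [
    [0,0.05,2,0,0,0.2],
    [0,0,2,0,0,0],
    [0,0,1.2,0,0,0],
    [0,0,0.6,0,0,0],
    [0,0,0.5,0,0,0],
    [0,0,0.5,0,0,0],
    [0,0,0.4,0,0,0],
    [0,0,0.3,0,0,0],
    [0,0,0,0,0,0],
    [0,0,0,0,0,0]
  ]
}}

```text
clock: 36.12
tool_pos: [0.5931, 0.0404, 0.2917]
orientation: [-180.0, 0.0, 176.6]
force: [-0.1, 0.1, -1.2]
opening: 0.0677
gripper_force: 30.0
```

{"name": "play_rows", "arguments": {
  "plan": [
    [0,0,0.3,0,0,0],
    [0,0,0.2,0,0,0],
    [0,0,0,0,0,0],
    [0,0,0,0,0,0]
  ]
}}

```text
clock: 36.45
tool_pos: [0.5932, 0.0404, 0.2867]
orientation: [180.0, 0.0, 176.6]
force: [0.2, -0.7, -0.7]
opening: 0.0679
gripper_force: 30.0
```

{"name": "play_rows", "arguments": {
  "plan": [
    [0,0,0.1,0,0,0],
    [0,0,0,0,0,0],
    [0,0,0,0,0,0]
  ]
}}

```text
clock: 36.7
tool_pos: [0.5934, 0.0403, 0.2866]
orientation: [-180.0, 0.1, 176.6]
force: [-0.6, -0.6, 5.6]
opening: 0.0678
gripper_force: 30.0
```

{"name": "play_rows", "arguments": {
  "plan": [
    [0,0,0,0,0,0],
    [0,0,0,0,0,0],
    [0,0,0,0,0,0],
    [0,0,0,0,0,0],
    [0,0,-2,0,0,0],
    [0,0,-3,0,0,0],
    [0,0,-3,0,0,0],
    [-0.2,-3,-0.5,0,0,0],
    [-0.2,-3,0,0,0,0],
    [-0.2,-3,0,0,0,0],
    [0,0,0,0,0,-7],
    [0,0,0,0,0,-7],
    [0,0,0,0,0,-7],
    [0,0,0,0,0,-7],
    [0,0,0,0,0,-7],
    [0,0,0,0,0,-7],
    [0,0,0,0,0,-7],
    [0,0,0,0,0,-7],
    [0,0,0,0,0,-7],
    [0,0,0,0,0,-7]
  ],
  "grip": 8.7
}}

```text
clock: 38.37
tool_pos: [0.5936, -0.0498, 0.3702]
orientation: [180.0, -0.0, -113.1]
force: [-0.0, -0.3, 0.9]
opening: 0.087
gripper_force: 0.0
```

{"name": "play_rows", "arguments": {
  "plan": [
    [0,0,0,0,0,-7],
    [0,0,0,0,0,-7],
    [0,0,0,0,0,-6],
    [0,0,0,0,0,0],
    [0,0,0,0,0,0]
  ],
  "grip": 5.0
}}

```text
clock: 38.78
tool_pos: [0.5936, -0.0498, 0.3703]
orientation: [180.0, -0.0, -93.6]
force: [-0.4, 0.4, 0.1]
opening: 0.0591
gripper_force: 0.0
```

```bash
python3 - <<'E'
from h import *
o=get_obs(); print(o['clock'],o['tool_pos'],o['orientation'],o['joint_pos'])
w=snapshot('wrist'); c=snapshot('scene'); import pickle; pickle.dump((w,c),open('w8.pkl','wb'))
spots('wrist',['scrub1_mid'],m=.1); spots('scene',['scrub1_mid','tote1','tote1_tab'],m=.1)
b=cv2.resize(c['frame'][130:290,290:420,::-1],(325,400),interpolation=2)
cv2.imwrite('pics/w8.png',np.hstack([w['frame'][:,80:550,::-1],b]))
E
```

```text
38.7833 [ 0.5936 -0.0498  0.3703] [179.9836  -0.0016 -93.5951] [ 13.9848  10.0197   2.3482  -0.0035 -82.3447 -17.5795]
wrist scrub1_mid []
scene scrub1_mid [([0.627, -0.23, 0.03], 0.53)]
scene tote1 [([0.597, 0.04, 0.213], 0.64), ([0.213, -0.264, -0.002], 0.64), ([0.593, 0.045, 0.074], 0.59), ([0.598, 0.035, 0.147], 0.59)]
scene tote1_tab [([0.598, 0.04, 0.212], 0.43), ([0.691, 0.035, 0.222], 0.19)]
```

View pics/w8.png

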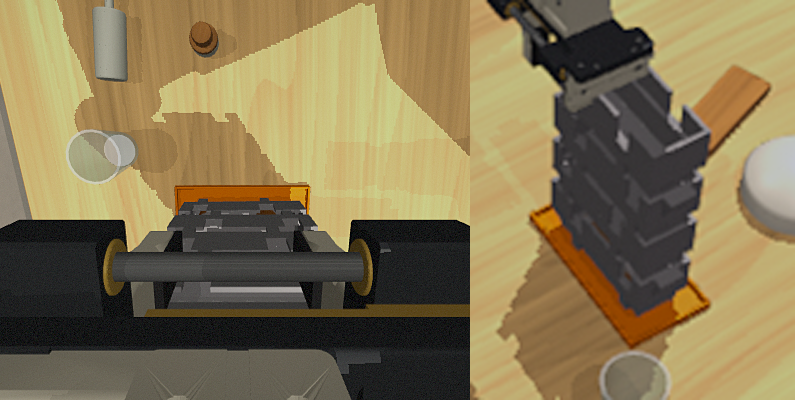

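The tower is four high in the right crop. The brush knob is at wrist pixel about (283,33).

```bash
python3 - <<'E'
from h import *
import pickle
w,c=pickle.load(open('w8.pkl','rb'))
print(ray(w,283,32,.062)); print(proj(c,[ray(w,283,32,.062)]))
h=cv2.cvtColor(c['frame'],cv2.COLOR_RGB2HSV)[270:300,262:292]; print(h[::4,::4,0]); print(h[::4,::4,2])
s0=cv2.imread('pics/scene0.png'); a=c['frame'][265:305,255:300,::-1]; 
cv2.imwrite('pics/s9.png',np.hstack([cv2.resize(a,(450,400),interpolation=0),cv2.resize(w['frame'][10:60,260:310,::-1],(340,400),interpolation=0)]))
E
```

```text
[ 0.6262 -0.2289  0.062 ]
[[274.3096 274.9894]]
[[17 17 16 23 22 24 23 25]
 [17 17 17 15 21 26 23 22]
 [16 17 15 14 15 16 22 22]
 [17 17 13 13 14 14 17 20]
 [17 17 14 14 15 13 17 17]
 [18 17 35 14 13 48 17 16]
 [17 17 17 40 40 17 17 17]
 [17 17 17 17 17 17 17 18]]
[[145 150 138 196 193 192 193 193]
 [145 142 143 117 170 192 192 193]
 [141 144 118 120 118 142 194 193]
 [148 149  92  99  84 100 140 191]
 [151 141 120  92  96  81 145 145]
 [148 149 112  84  94  99 136 139]
 [145 141 147 109 108 132 144 141]
 [146 143 145 130 145 140 140 143]]
```

View pics/s9.png

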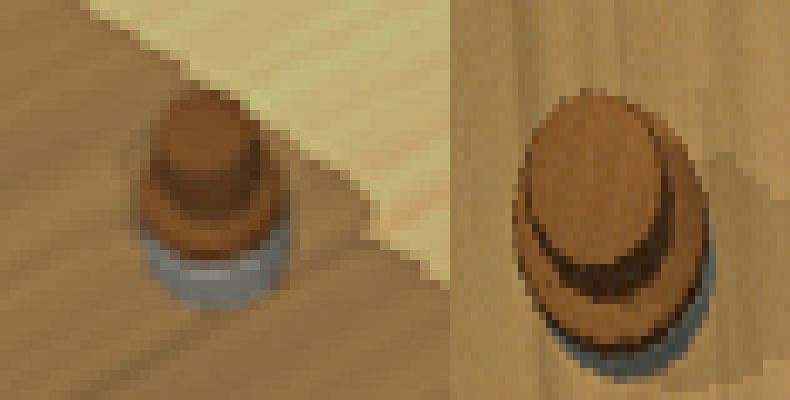

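```bash
python3 - <<'E'
from h import *
import pickle
w,c=pickle.load(open('w8.pkl','rb'))
print(ray(w,281.3,32.25,.062),ray(c,275.8,278.5,.062))
o=get_obs();p=o['tool_pos']; d=np.array([.628,-.2265,.052])-p; print(R.from_euler('xyz',o['orientation'],degrees=True).inv().apply(d)*100)
E
```

```text
[ 0.6284 -0.2287  0.062 ] [ 0.6375 -0.2313  0.062 ]
[17.4263 -4.5015 31.8424]
```

{"name": "play_rows", "arguments": {
  "plan": [
    [4,-2,0,0,0,0],
    [4,-2,3,0,0,0],
    [0,0,3.5,0,0,0],
    [0,0,3.5,0,0,0],
    [0,0,0,0,0,0],
    [0,0,0,0,0,0]
  ],
  "grip": 4.6
}}

```text
clock: 39.58
tool_pos: [0.6229, -0.1202, 0.2762]
orientation: [179.8, -0.1, -93.4]
force: [0.9, 0.4, 1.5]
opening: 0.0463
gripper_force: 0.0
```

```bash
python3 - <<'E'
from h import *
o=get_obs();p=o['tool_pos']; print(p,o['orientation'])
w=snapshot('wrist')
u,v=proj(w,[[.628,-.2285,.062]])[0]; print(u,v)
im=w['frame']; k=6; x0,y0=int(u)-35,int(v)-30
a=cv2.resize(im[y0:y0+70,x0:x0+70,::-1],None,fx=k,fy=k,interpolation=0); print(x0,y0); cv2.imwrite('pics/s10.png',a)
g=cv2.cvtColor(im,cv2.COLOR_RGB2GRAY)
c=cv2.HoughCircles(g[y0:y0+70,x0:x0+70],cv2.HOUGH_GRADIENT,1,5,param1=60,param2=8,minRadius=10,maxRadius=26)
for q in ([] if c is None else c[0][:6]): print(q, ray(w,q[0]+x0,q[1]+y0,.062))
E
```

```text
[ 0.6229 -0.1202  0.2762] [179.7776  -0.0591 -93.4382]
305.3304796787783 80.04762089587194
270 50
[34.5 34.5 17.4] [ 0.6292 -0.2241  0.062 ]
[41.5 35.5 21. ] [ 0.6219 -0.2227  0.062 ]
[34.5 28.5 15.1] [ 0.6288 -0.2301  0.062 ]
[26.5 33.5 18.8] [ 0.6376 -0.2256  0.062 ]
[38.5 25.5 17.7] [ 0.6244 -0.2328  0.062 ]
[31.5 40.5 12. ] [ 0.6328 -0.2183  0.062 ]
```

View pics/s10.png

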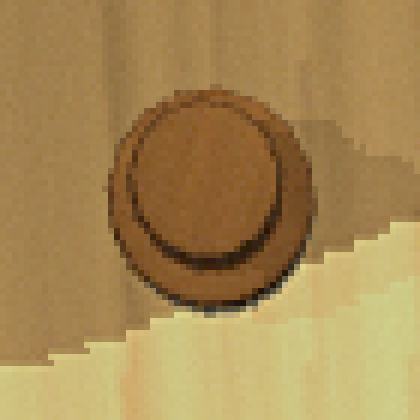

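The knob top is centred at crop (205,180), which gives (0.629, -0.228). I'll grasp the knob.

{"name": "play_rows", "arguments": {
  "plan": [
    [3.6,-0.4,0,0,0,0],
    [3.6,-0.4,0,0,0,0],
    [3.5,-0.4,0,0,0,0],
    [0,0,3.5,0,0,0],
    [0,0,3.5,0,0,0],
    [0,0,3.5,0,0,0],
    [0,0,3.5,0,0,0],
    [0,0,3.5,0,0,0],
    [0,0,2.5,0,0,0],
    [0,0,1.4,0,0,0],
    [0,0,0.5,0,0,0],
    [0,0,0,0,0,0],
    [0,0,0,0,0,0]
  ]
}}

```text
clock: 40.72
tool_pos: [0.6313, -0.2275, 0.0608]
orientation: [-179.8, -0.0, -93.3]
force: [0.4, -0.4, -0.2]
opening: 0.0457
gripper_force: 0.0
```

{"name": "play_rows", "arguments": {
  "plan": [
    [0,0,0,0,0,0],
    [0,0,0,0,0,0],
    [0,0,0,0,0,0],
    [0,0,0,0,0,0],
    [0,0,-2,0,0,0],
    [0,0,-3.5,0,0,0],
    [0,0,-3.5,0,0,0],
    [0,0,-3.5,0,0,0],
    [0,0,-3.5,0,0,0],
    [0,0,-3.5,0,0,0],
    [0,0,-3.5,0,0,0],
    [0,0,-3.5,0,0,0],
    [0,0,-3.5,0,0,0],
    [0,0,-1.0,0,0,0],
    [0,0,0,0,0,0],
    [0,0,0,0,0,0]
  ],
  "grip": 1.5
}}

```text
clock: 42.05
tool_pos: [0.6292, -0.2273, 0.3687]
orientation: [-179.9, 0.0, -93.4]
force: [-0.3, 0.2, -1.8]
opening: 0.0276
gripper_force: 30.0
```

{"name": "play_rows", "arguments": {
  "plan": [
    [0,0,-1.5,0,0,0],
    [-3.8,0.7,0,0,0,0],
    [-3.8,0.7,0,0,0,0],
    [-3.8,0.7,0,0,0,0],
    [-3.8,0.75,0,0,0,0],
    [-3.8,0.75,0,0,0,0],
    [-3.8,0.75,0,0,0,0],
    [-3.7,0.8,0,0,0,0],
    [0,0,0,0,0,0],
    [0,0,0,0,0,0],
    [0,0,0,0,0,0]
  ]
}}

```text
clock: 42.97
tool_pos: [0.5932, 0.0403, 0.3819]
orientation: [179.9, -0.0, -93.3]
force: [-0.3, 0.4, -1.1]
opening: 0.0272
gripper_force: 30.0
```

{"name": "play_rows", "arguments": {
  "plan": [
    [0,0,3,0,0,0],
    [0,0,3,0,0,0],
    [0,0,2,0,0,0],
    [0,0,1.2,0,0,0],
    [0,0,0.8,0,0,0],
    [0,0,0,0,0,0],
    [0,0,0,0,0,0]
  ]
}}

```text
clock: 43.55
tool_pos: [0.5938, 0.0392, 0.2833]
orientation: [180.0, -0.0, -93.5]
force: [-0.5, 0.6, 0.6]
opening: 0.0273
gripper_force: 30.0
```

{"name": "play_rows", "arguments": {
  "plan": [
    [0,0,0.2,0,0,0],
    [0,0,0.1,0,0,0],
    [0,0,0,0,0,0],
    [0,0,0,0,0,0]
  ]
}}

```text
clock: 43.88
tool_pos: [0.5938, 0.0402, 0.2808]
orientation: [-180.0, 0.0, -93.4]
force: [0.9, 0.1, -0.4]
opening: 0.0273
gripper_force: 30.0
```

{"name": "play_rows", "arguments": {
  "plan": [
    [0,0,0,0,0,0],
    [0,0,0,0,0,0],
    [0,0,0,0,0,0],
    [0,0,0,0,0,0],
    [0,0,-2,0,0,0],
    [0,0,-3,0,0,0],
    [0,0,-3,0,0,0],
    [0,0,-2,0,0,0],
    [0,0,0,0,0,0],
    [0,0,0,0,0,0]
  ],
  "grip": 4.6
}}

```text
clock: 44.72
tool_pos: [0.594, 0.0403, 0.3816]
orientation: [-179.9, 0.1, -93.4]
force: [-0.1, 0.0, -0.9]
opening: 0.046
gripper_force: 0.0
```

```bash
python3 - <<'E'
from h import *
w1=dict(frame=cv2.imread('pics/w1.png')[:,:,::-1].copy(),fx=314.8333,fy=314.8333,cx=317.4325,cy=200.3442,position=[.4929,.1824,.4456],attitude=[165.5103,-.001,-90.2932])
w2=dict(w1,frame=cv2.imread('pics/w2.png')[:,:,::-1].copy(),position=[.5044,.0437,.4652],attitude=[165.4823,-.0428,-90.1836])
c=snapshot('scene'); t=snapshot('top')
D=((.075,.03),)
for sh in ([w1],[w2],[c],[t],[w1,w2,c]):
    q,f=fitrect(sh,.478,.297,np.radians(-72),.016,dims=D,dp=.02,da=12); print(q[:2],np.degrees(q[2]),f)
spots('scene',['trivet','bowl_top']); spots('top',['trivet','bowl_top'])
o=get_obs(); p=o['tool_pos'];print(p,o['orientation'])
E
```

```text
[0.4775 0.2959] -72.06088373634475 -149.9000701904297
[0.4771 0.2963] -72.2925240896443 -149.53525
[0.4847 0.296 ] -69.72590545467145 -128.49854
[0.498 0.277] -67.08815595547522 -59.265175
[0.4777 0.2966] -72.32471303211886 -424.08047
scene trivet [([0.482, 0.302, -0.002], 0.61)]
scene bowl_top [([0.632, 0.29, 0.06], 0.94)]
top trivet []
top bowl_top [([0.628, 0.29, 0.06], 0.65)]
[0.5933 0.0401 0.3793] [179.9088  -0.0387 -93.401 ]
```

{"name": "play_rows", "arguments": {
  "plan": [
    [0,0,0,0,0,-7.1],
    [0,0,0,0,0,-7.1],
    [0,0,0,0,0,-7.0],
    [-4,0.45,0,0,0,0],
    [-4,0.45,0,0,0,0],
    [-4,0.45,0,0,0,0],
    [-4,0.45,0,0,0,0],
    [-4,0.45,0,0,0,0],
    [-4,0.45,0,0,0,0],
    [-4,0.5,0,0,0,0],
    [0,0,3.5,0,0,0],
    [0,0,3.5,0,0,0],
    [0,0,3.5,0,0,0],
    [0,0,3.5,0,0,0],
    [0,0,3.5,0,0,0],
    [0,0,3.5,0,0,0],
    [0,0,3.5,0,0,0],
    [0,0,2,0,0,0],
    [0,0,0,0,0,0],
    [0,0,0,0,0,0]
  ],
  "grip": 8.4
}}

```text
clock: 46.68
tool_pos: [0.4773, 0.2964, 0.1145]
orientation: [179.9, -0.1, -72.2]
force: [0.3, 1.8, 1.0]
opening: 0.0841
gripper_force: 0.0
```

```bash
python3 - <<'E'
from h import *
o=get_obs(); p=o['tool_pos'];print(o['clock'],p,o['orientation'])
d=np.array([.4776,.2963,.0215])-p; print(R.from_euler('xyz',o['orientation'],degrees=True).inv().apply(d)*100)
E
```

```text
46.6833 [0.4773 0.2964 0.1145] [179.8704  -0.1116 -72.1853]
[ 0.0024 -0.0468  9.2978]
```

{"name": "play_rows", "arguments": {
  "plan": [
    [0,0,3,0,0,0],
    [0,0,3,0,0,0],
    [0,0,1.8,0,0,0],
    [0,0,1.0,0,0,0],
    [0,0,0.4,0,0,0],
    [0,0,0,0,0,0],
    [0,0,0,0,0,0]
  ]
}}

```text
clock: 47.27
tool_pos: [0.4784, 0.2979, 0.0248]
orientation: [-179.9, 0.1, -72.2]
force: [-0.1, 1.1, 1.4]
opening: 0.0838
gripper_force: 0.0
```

{"name": "play_rows", "arguments": {
  "plan": [
    [0,0,0,0,0,0],
    [0,0,0,0,0,0],
    [0,0,0,0,0,0],
    [0,0,0,0,0,0],
    [0,0,0,0,0,0],
    [0,0,-1,0,0,0],
    [0,0,-2.5,0,0,0],
    [0,0,-2.5,0,0,0],
    [0,0,-2.5,0,0,0],
    [0,0,-2.5,0,0,0],
    [0,0,-2,0,0,0],
    [0,0,0,0,0,0],
    [0,0,0,0,0,0]
  ],
  "grip": 5.0
}}

```text
clock: 48.35
tool_pos: [0.4779, 0.2974, 0.155]
orientation: [-179.9, 0.1, -72.2]
force: [-0.2, 0.2, -1.5]
opening: 0.0598
gripper_force: 30.0
```

```bash
python3 - <<'E'
from h import *
o=get_obs(); p=o['tool_pos'];print(o['clock'],p,o['orientation'],o['opening'])
c=snapshot('scene'); t=snapshot('top')
spots('scene',['bowl_top','bowl']); spots('top',['bowl_top','bowl'])
z=p[2]-.0055+.0
for s in (c,t):
    q,f=fitrect([s],p[0],p[1],np.radians(o['orientation'][2]),p[2]-.0215+.016,dims=((.075,.03),),dp=.015,da=5); print(q[:2]-p[:2],np.degrees(q[2]),f)
w=snapshot('wrist'); g=w['frame']; cv2.imwrite('pics/w11.png',np.vstack([cv2.resize(c['frame'][130:260,330:480,::-1],(480,416)),]))
spots('wrist',['bowl_top','bowl'],m=.1)
E
```

```text
48.35 [0.4779 0.2974 0.155 ] [-179.8597    0.1001  -72.2071] 0.059828252148544064
scene bowl_top [([0.632, 0.29, 0.061], 0.68)]
scene bowl [([0.636, 0.288, 0.002], 0.67)]
top bowl_top [([0.631, 0.29, 0.061], 0.69), ([0.594, 0.044, -0.001], 0.69)]
top bowl [([0.635, 0.29, -0.004], 0.66)]
[ 0.0058 -0.0098] -71.50371512140238 -138.5403594970703
[-0.0041 -0.0029] -71.97166298468134 -117.71562194824219
wrist bowl_top [([0.628, 0.286, 0.061], 0.79)]
wrist bowl [([0.635, 0.291, -0.001], 0.82)]
```

View pics/w11.png

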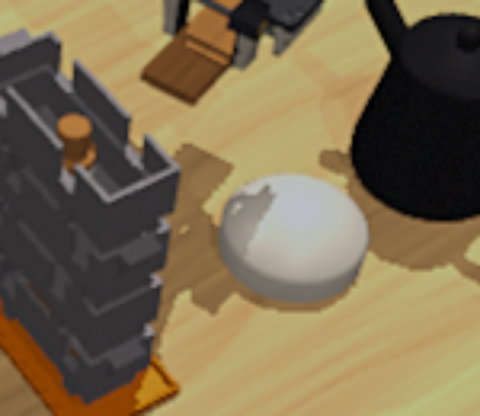

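The pot brush stands in the top caddy at (75,140) and the gripper holds the trivet. I'll carry it over the bowl.

{"name": "play_rows", "arguments": {
  "plan": [
    [1.4,-3.6,0,0,0,0],
    [1.4,-3.6,0,0,0,0],
    [1.4,-3.6,0,0,0,0],
    [1.3,-3.6,0,0,0,0],
    [0,0,0,0,0,0],
    [0,0,2,0,0,0],
    [0,0,2,0,0,0],
    [0,0,1,0,0,0],
    [0,0,0.5,0,0,0],
    [0,0,0,0,0,0],
    [0,0,0,0,0,0],
    [0,0,0,0,0,0]
  ]
}}

```text
clock: 49.8
tool_pos: [0.632, 0.2891, 0.0996]
orientation: [-179.9, 0.0, -72.2]
force: [0.9, 1.0, -0.4]
opening: 0.0593
gripper_force: 30.0
```

{"name": "play_rows", "arguments": {
  "plan": [
    [0,0,0.4,0,0,0],
    [0,0,0.3,0,0,0],
    [0,0,0.3,0,0,0],
    [0,0,0.1,0,0,0],
    [0,0,0,0,0,0],
    [0,0,0,0,0,0]
  ]
}}

```text
clock: 50.3
tool_pos: [0.6315, 0.2885, 0.0872]
orientation: [180.0, -0.0, -72.2]
force: [-0.1, -0.1, -0.9]
opening: 0.0596
gripper_force: 30.0
```

{"name": "play_rows", "arguments": {
  "plan": [
    [0,0,0.1,0,0,0],
    [0,0,0.1,0,0,0],
    [0,0,0,0,0,0],
    [0,0,0,0,0,0]
  ]
}}

```text
clock: 50.63
tool_pos: [0.6316, 0.2887, 0.0856]
orientation: [-180.0, 0.0, -72.2]
force: [0.2, 0.5, 1.5]
opening: 0.0593
gripper_force: 30.0
```

{"name": "play_rows", "arguments": {
  "plan": [
    [0,0,0,0,0,0],
    [0,0,0,0,0,0],
    [0,0,0,0,0,0],
    [0,0,0,0,0,0],
    [0,0,0,0,0,0],
    [0,0,-1,0,0,0],
    [0,0,-3,0,0,0],
    [0,0,-3.5,0,0,0],
    [0,0,-3.5,0,0,0],
    [0,0,-3.5,0,0,0],
    [0,0,-3.5,0,0,0],
    [-3,0,-2,0,0,0],
    [-3,0,0,0,0,0],
    [-3,0,0,0,0,0],
    [-3,0,0,0,0,0],
    [0,0,0,0,0,0],
    [0,0,0,0,0,0]
  ],
  "grip": 8.4
}}

```text
clock: 52.05
tool_pos: [0.5939, 0.4044, 0.2856]
orientation: [-180.0, 0.0, -72.1]
force: [0.7, 0.2, -0.1]
opening: 0.0843
gripper_force: 0.0
```

```bash
python3 - <<'E'
from h import *
o=get_obs(); print(o['clock'],o['tool_pos'],o['force'])
c=snapshot('scene'); w=snapshot('wrist')
spots('scene',['trivet','tote1','base','scrub1_mid','jar1_mid']); spots('wrist',['trivet','bowl_top'])
cv2.imwrite('pics/f.png',np.hstack([cv2.resize(c['frame'][110:270,310:500,::-1],(475,400)),cv2.resize(w['frame'][:,:,::-1],(320,200)).repeat(2,0)]))
E
```

```text
52.05 [0.5939 0.4044 0.2856] [ 0.6935  0.1835 -0.1096]
scene trivet [([0.634, 0.288, 0.058], 0.85)]
scene tote1 [([0.595, 0.04, 0.073], 0.96), ([0.595, 0.035, 0.148], 0.96), ([0.216, -0.266, -0.002], 0.8), ([0.598, 0.039, 0.212], 0.67)]
scene base [([0.591, 0.043, 0.008], 0.58)]
scene scrub1_mid []
scene jar1_mid []
wrist trivet [([0.633, 0.293, 0.062], 0.94)]
wrist bowl_top []
```

View pics/f.png

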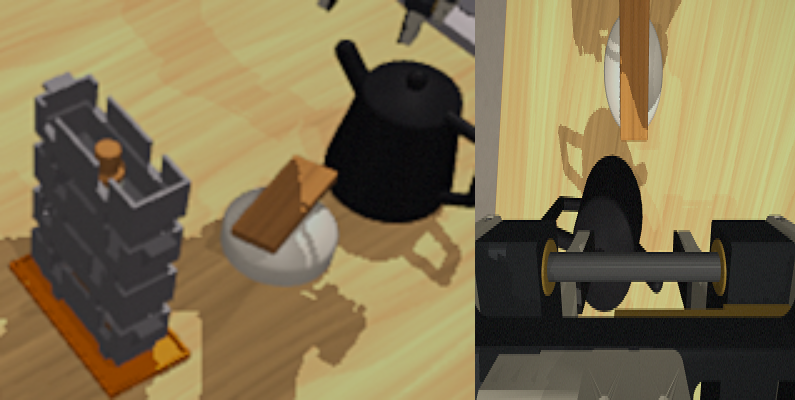

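The tower of four with the brush in the top caddy, and the trivet level on the bowl at (285,205), all look right. I'll let it settle, then hand in.

{"name": "play_rows", "arguments": {
  "plan": [
    [0,0,-2,0,0,0],
    [0,0,0,0,0,0],
    [0,0,0,0,0,0],
    [0,0,0,0,0,0],
    [0,0,0,0,0,0],
    [0,0,0,0,0,0],
    [0,0,0,0,0,0],
    [0,0,0,0,0,0],
    [0,0,0,0,0,0],
    [0,0,0,0,0,0],
    [0,0,0,0,0,0],
    [0,0,0,0,0,0],
    [0,0,0,0,0,0],
    [0,0,0,0,0,0],
    [0,0,0,0,0,0],
    [0,0,0,0,0,0],
    [0,0,0,0,0,0],
    [0,0,0,0,0,0],
    [0,0,0,0,0,0],
    [0,0,0,0,0,0]
  ]
}}

```text
clock: 54.17
tool_pos: [0.5948, 0.4029, 0.3053]
orientation: [-180.0, 0.0, -72.2]
force: [-0.7, -0.3, 0.0]
opening: 0.0836
gripper_force: 0.0
```

```bash
python3 - <<'E'
from h import *
def f():
    return snapshot('scene')['frame'].astype(int)[150:270,300:450]
a=f(); 
for _ in range(6): b=f()
print('motion',(np.abs(a-b).max(2)>40).sum())
spots('scene',['trivet'])
print(close_job())
E
```

```text
motion 0
scene trivet [([0.634, 0.294, 0.06], 0.65)]
the job is handed in; nothing more can be done
None
```

I handed the job in at about 55 s, with no verdict returned: both jars are in the bottom caddy, the other three grey caddies are stacked end for end on it, the pot brush is in the top one, and the trivet sits level on the bowl; nothing was moving in the last pictures.

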